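# Unstack the carved incense boxes onto their display stands

## Robot

A 7-joint arm with a two-finger parallel gripper is mounted at the origin on the work surface. World frame = base frame: x ahead of the robot, y to its left, z up, the work surface at z = 0. Lengths are in m, angles in rad, forces in N, time in s.
With the tool pointing down it reaches from about 0.425 to 0.825 m from the base axis. Payload 3.6 kg.
Tool frame: the origin (TCP) lies midway between the tips of the shut fingers; the grasp point (between the pads) lies 19 mm behind it; z points along the fingers, y is the direction in which the jaws open and shut (so a half turn about z gives the same grasp; the last joint's range is limited). The gripper opens to 85 mm and grips with 20 to 120 N. Pads are 22 mm wide; open, the fingers measure 114 mm over their backs; the gripper's body (76 mm by 85 mm) begins 54 mm behind the grasp point. The pads swing forward as they close: fully open they stand 13 mm farther back than shut.
Start: joints at [-1.218, 0.615, -0.013, 1.423, 0.008, 1.103, -0.04], TCP at [0.241, 0.604, 0.194] pointing down, gripper open.
Joint ranges: [-3.12, 3.12], [-0.3, 2.06], [-1.34, 1.32], [0.26, 2.42], [-1.36, 4.5], [0.01, 1.98], [-2.84, 2.84]. Speed limits (rad/s): [2.79, 2.79, 3.14, 3.14, 3.14, 3.14, 3.14].

## Interface

Orientations are given as a unit quaternion [x, y, z, w].
In Python, from workcell import bot gives the robot as it stands. The module is installed in compiled form; this text tells all that it offers.
- The arm moves only by the tool apply_moves, never from a script. Its argument "moves" is a list of rows, each a list of 3 entries, a list of its own where there are three numbers: the turn, a rotation vector about the tool's x, y, z as a fraction of full scale, then the shift along the tool's x, y, z as a fraction of full scale, then the closure, from 0 (fully open) to 1 (shut). A call has 1 to 20 rows; each row shifts and turns the commanded pose from where the row before left it, along the tool's axes as they then stand; what a row does not reach is not made up. Full scale, the value 1, is 40 mm for a shift and 6 degrees for a turn. A row lasts 1/10 s, in which the tool goes at most 50 mm and 8.59 degrees, less where a joint would pass 70% of its speed; a pose out of reach is approached as far as the arm can. A call with a number of a shift or a turn outside -1 to 1 is refused whole. A call with a gripper value outside its range is refused whole. The fingers move at their own pace and stop on an object; the grip force is fixed at half the most. Time passes only in rows, so rows that do not move let the fingers close. It gives the time, the measured TCP pose, the force and the opening at its end, in the units of the state.
- bot.get_obs(): the state, without advancing time (a new reading comes with each control period).
- bot.snapshot(name): name is "side" or "top"; returns (picture, depth): 480x640x3 uint8, blue, green, red; 480x640 float32, m along the optical axis (not along the pixel's ray), 0 where there is no reading.
- bot.get_calibration(name): a dict with "camera_matrix" (3x3 intrinsics, pixels), "world_to_cam" (4x4, takes a point from world to camera coordinates). Camera axes: x right, y down, z forward; pixel columns grow to the right and rows downward; lengths in m; the calibration is good to about 2 mm. A picture is of the moment at which its call begins. get_calibration takes no time and is no camera call.
- bot.sign_off(): hands the job in, once; it reports no verdict.
The state is a dict: "clock": time; "q": joint angles; "joint_vel": joint speeds; "joint_efforts": joint torques, N m; "position": TCP position; "tcp_rot": TCP orientation; "force": force on the tool from outside, world axes, zero at the start; "ft_torque": the same for the moment, N m; "opening": finger opening in m.
Only numpy, scipy, OpenCV 4.12 (cv2) and the standard library are available. Lean on these libraries where they do the work, as an engineer would, in place of code of your own. Each camera call takes 0.05 s, during which the arm holds its last target.

## Task

Take the two stacks of wooden incense boxes apart and set each box, right way up, on the display stand made for it: the stand with the same outline, only a little larger. Each box goes in the middle of its stand, the straight-sided ones with their sides in line with the stand's. Set the boxes down, do not drop or throw them, and leave the cup, brush, chisel and raw wood on the table where they are.

Things in the scene. Friction and masses are not known exactly. Their poses are not given: they have to be found in the camera images.
- oblong_box_mid (a point): large oblong lidded incense box of light wood with a dark seam line around it and a dark 3 mm border round its top, flat top and bottom, straight upright sides; 92 along its own x by 56 along its own y, height 36 mm. Rigid, lid fixed, 10 to 190 g. The point is its centre, half-way up, 18 mm above its underside; z is up at the start. It starts at the bottom of a stack, on the table.
- round_box_mid (a point): large round lidded incense box of light wood with a dark seam line around it and a dark 3 mm border round its top, flat top and bottom, straight upright sides; diameter 64, height 36 mm. Rigid, lid fixed, 10 to 190 g. The point is its centre, half-way up, 18 mm above its underside; z is up at the start. It starts at the bottom of a stack, on the table.
- square_box_mid (a point): square lidded incense box of light wood with a dark seam line around it and a dark 3 mm border round its top, flat top and bottom, straight upright sides; 42 along its own x by 42 along its own y, height 30 mm. Rigid, lid fixed, 10 to 190 g. The point is its centre, half-way up, 15 mm above its underside; z is up at the start. It starts on the large oblong or the large round box (square and small round box: one on each).
- small_round_box_mid (a point): small round lidded incense box of light wood with a dark seam line around it and a dark 3 mm border round its top, flat top and bottom, straight upright sides; diameter 42, height 30 mm. Rigid, lid fixed, 10 to 190 g. The point is its centre, half-way up, 15 mm above its underside; z is up at the start. It starts on the large oblong or the large round box (square and small round box: one on each).
- slim_box_mid (a point): slim oblong (the smallest) lidded incense box of light wood with a dark seam line around it and a dark 3 mm border round its top, flat top and bottom, straight upright sides; 38 along its own x by 20 along its own y, height 26 mm. Rigid, lid fixed, 10 to 190 g. The point is its centre, half-way up, 13 mm above its underside; z is up at the start. It starts lying on the square box, as the third layer.
- oblong_stand_top (a point): low flat display stand of dark wood with the outline of the large oblong box plus 12 mm all round: 116 along its own x by 80 along its own y mm, 16 mm high, flat on top without a rim, fixed to the table (z = 0). The point is the centre of its top face; z is up. The five stands and the two stacks change places from start to start.
- round_stand_top (a point): low flat display stand of dark wood with the outline of the large round box plus 12 mm all round: diameter 88 mm, 16 mm high, flat on top without a rim, fixed to the table (z = 0). The point is the centre of its top face; z is up. The five stands and the two stacks change places from start to start.
- square_stand_top (a point): low flat display stand of dark wood with the outline of the square box plus 12 mm all round: 66 along its own x by 66 along its own y mm, 16 mm high, flat on top without a rim, fixed to the table (z = 0). The point is the centre of its top face; z is up. The five stands and the two stacks change places from start to start.
- small_round_stand_top (a point): low flat display stand of dark wood with the outline of the small round box plus 12 mm all round: diameter 66 mm, 16 mm high, flat on top without a rim, fixed to the table (z = 0). The point is the centre of its top face; z is up. The five stands and the two stacks change places from start to start.
- slim_stand_top (a point): low flat display stand of dark wood with the outline of the slim oblong (the smallest) box plus 12 mm all round: 62 along its own x by 44 along its own y mm, 16 mm high, flat on top without a rim, fixed to the table (z = 0). The point is the centre of its top face; z is up. The five stands and the two stacks change places from start to start.
Mind the look-alikes: they are no part of the job. What is shaped like the part that bears small_round_box_mid but green or turquoise is not meant.

How it is judged:
At the end, for the whole second after the job is handed in: Every box is upright, released and at rest on its own stand: centre within 12 mm of the stand's centre, underside on its top (5 mm), tilt under 0.1 rad; oblong and slim boxes in line within 0.2 rad either way round, the square one within 0.2 rad in any quarter turn (horizontal distance between oblong_box_mid and oblong_stand_top below 0.012 m and z of oblong_box_mid in the frame of oblong_stand_top between 0.013 and 0.023 m and angle between each of oblong_box_mid, round_box_mid, square_box_mid, small_round_box_mid, slim_box_mid's own z axis and vertical below 0.1 rad and linear speed of each of oblong_box, round_box, square_box, small_round_box, slim_box below 0.02 m/s and angular speed of each of oblong_box, round_box, square_box, small_round_box, slim_box below 0.2 rad/s and angle between the x axis of oblong_box_mid and the x axis of oblong_stand_top, either way round below 0.2 rad and horizontal distance between round_box_mid and round_stand_top below 0.012 m and z of round_box_mid in the frame of round_stand_top between 0.013 and 0.023 m and horizontal distance between square_box_mid and square_stand_top below 0.012 m and z of square_box_mid in the frame of square_stand_top between 0.01 and 0.02 m and (angle between the x axis of square_box_mid and the x axis of square_stand_top, either way round below 0.2 rad or angle between the x axis of square_box_mid and the y axis of square_stand_top, either way round below 0.2 rad) and horizontal distance between small_round_box_mid and small_round_stand_top below 0.012 m and z of small_round_box_mid in the frame of small_round_stand_top between 0.01 and 0.02 m and horizontal distance between slim_box_mid and slim_stand_top below 0.012 m and z of slim_box_mid in the frame of slim_stand_top between 0.008 and 0.018 m and angle between the x axis of slim_box_mid and the x axis of slim_stand_top, either way round below 0.2 rad); the robot touches nothing.
It fails at once if a box is dropped or thrown (falls free from more than about 25 mm) ((contact force between oblong_box and anything else below 0.01 N and linear speed of oblong_box above 0.7 m/s) or (contact force between round_box and anything else below 0.01 N and linear speed of round_box above 0.7 m/s) or (contact force between square_box and anything else below 0.01 N and linear speed of square_box above 0.7 m/s) or (contact force between small_round_box and anything else below 0.01 N and linear speed of small_round_box above 0.7 m/s) or (contact force between slim_box and anything else below 0.01 N and linear speed of slim_box above 0.7 m/s)).
It fails at once if the cup, brush, chisel or raw wood is pushed aside (more than 20 mm) (distance of any of stain_cup, brush, chisel, raw_wood from where it was at the start of the episode above 0.02 m).
It also fails if it takes over 128 s, if anything falls off the work surface, if the arm or the gripper's body presses on something with over 40 N, if the wrist force passes 120 N, or if a joint passes its speed limit or range.

## Working session

There is one attempt and no reset: what is moved stays moved. The work goes in short steps, Python scripts to look and compute and a tool call to move; the robot and the scene stay as the last step left them, time stands still between calls to the robot, and variables do not carry over. Pictures are saved under pics/ and viewed, and the job is handed in when it is done.

Besides the shell and the picture viewer there is one more tool, called in YAML: its name, and indented under it one key for each argument. apply_moves: Moves the arm, as the interface text tells. Its arguments: {"type":"object","properties":{"moves":{"type":"array"}},"required":["moves"]}

```bash
mkdir -p pics; python3 - <<'E'
from workcell import bot
import cv2,numpy as np
for n in ["top","side"]:
    p,d=bot.snapshot(n); cv2.imwrite(f"pics/{n}0.png",p); np.save(f"pics/{n}0.npy",d)
    c=bot.get_calibration(n); print(n,np.round(c["camera_matrix"],1).tolist(),np.round(c["world_to_cam"],3).tolist())
o=bot.get_obs(); print({k:np.round(v,3).tolist() for k,v in o.items()})
E
```

```text
top [[590.7, 0.0, 324.7], [0.0, 590.7, 237.5], [0.0, 0.0, 1.0]] [[0.021, -1.0, 0.008, -0.012], [-0.981, -0.022, -0.19, 0.583], [0.19, -0.003, -0.982, 0.966], [0.0, 0.0, 0.0, 1.0]]
side [[552.1, 0.0, 307.6], [0.0, 552.1, 241.8], [0.0, 0.0, 1.0]] [[-0.961, -0.277, 0.02, 0.553], [-0.194, 0.618, -0.761, 0.183], [0.199, -0.735, -0.648, 0.998], [0.0, 0.0, 0.0, 1.0]]
{'clock': 0.1, 'q': [-1.218, 0.616, -0.013, 1.425, 0.008, 1.103, -0.04], 'joint_vel': [-0.0, -0.004, 0.001, -0.003, -0.001, 0.0, 0.0], 'joint_efforts': [0.001, -47.038, 0.26, -17.157, 0.01, 0.006, 0.0], 'position': [0.241, 0.603, 0.193], 'tcp_rot': [0.189, 0.982, -0.001, -0.0], 'force': [0.282, -0.244, -0.299], 'ft_torque': [-0.003, -0.06, 0.041], 'opening': 0.086}
```

View pics/top0.png

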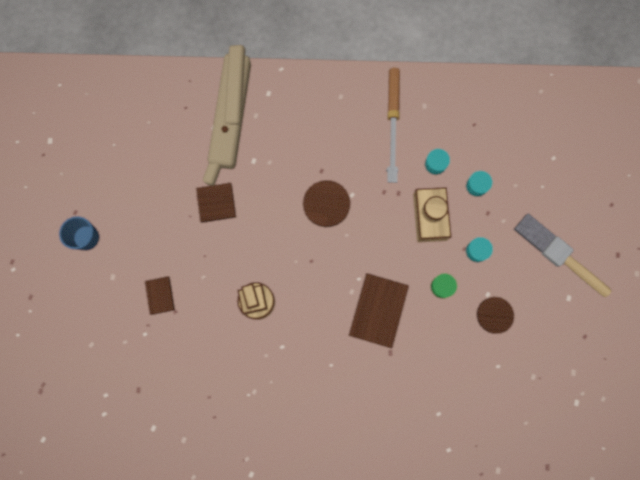

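View pics/side0.png

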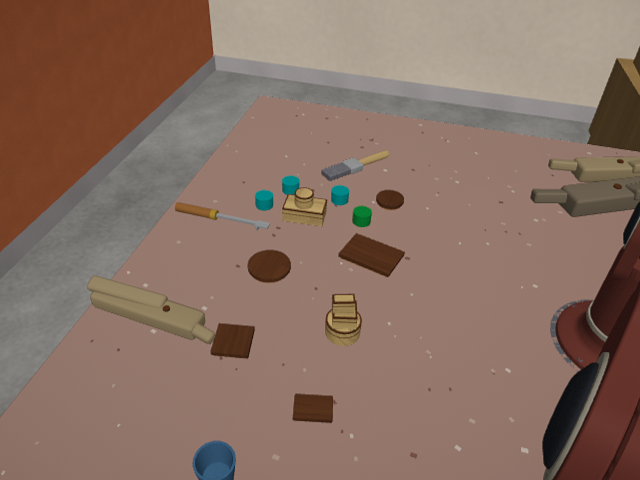

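Top view: the oblong stack is at (433,214) with the small round box on top. The round stack is at (256,300) with the square and slim boxes on it. Stands are at: round (327,203), square (216,202), slim (160,295), oblong (379,310), small round (495,315). Next I'll turn these into world positions.

```bash
cat > h.py <<'E'
import numpy as np,cv2
from workcell import bot
def world(d,n):
    c=bot.get_calibration(n);K=c["camera_matrix"];T=np.linalg.inv(c["world_to_cam"])
    v,u=np.mgrid[0:480,0:640]
    P=np.stack([(u-K[0,2])/K[0,0]*d,(v-K[1,2])/K[1,1]*d,d],-1)
    return P@T[:3,:3].T+T[:3,3]
def plane(uv,z,n):
    c=bot.get_calibration(n);K=c["camera_matrix"];T=np.linalg.inv(c["world_to_cam"])
    uv=np.asarray(uv,float).reshape(-1,2)
    r=np.c_[(uv[:,0]-K[0,2])/K[0,0],(uv[:,1]-K[1,2])/K[1,1],np.ones(len(uv))]@T[:3,:3].T
    o=T[:3,3]; s=(z-o[2])/r[:,2]
    return (o+s[:,None]*r)[:,:2]
def proj(p,n):
    c=bot.get_calibration(n);q=c["world_to_cam"][:3,:3]@p+c["world_to_cam"][:3,3];q=c["camera_matrix"]@q;return q[:2]/q[2]
E
cat > m.py <<'E'
from h import *
p=cv2.imread("pics/top0.png");d=np.load("pics/top0.npy")
W=world(d,"top")
t=W[400:470,100:600,2];print("table z",np.median(t),t.std())
Z={'round_st':(327,203,.016),'sq_st':(216,202,.016),'slim_st':(160,295,.016),'obl_st':(379,310,.016),'sr_st':(495,315,.016)}
g=p.max(2)
for k,(u,v,z) in Z.items():
    m=np.zeros((480,640),np.uint8);R=50;m[v-R:v+R,u-R:u+R]=((g<75)[v-R:v+R,u-R:u+R])*255
    n,l,s,c=cv2.connectedComponentsWithStats(m)
    i=l[v,u]
    if i==0:i=1+np.argmax(s[1:,4])
    mm=(l==i).astype(np.uint8)
    ct=max(cv2.findContours(mm,0,2)[0],key=len)
    w=plane(ct[:,0,:],z,"top").astype(np.float32)
    r=cv2.minAreaRect(w*1000); print(k,np.round(r[0],1),np.round(r[1],1),round(r[2],1),'z',np.round(np.median(W[mm>0,2])*1000,1), 'med',np.round(np.median(W[mm>0],0)*1000,1))
for k,(u0,u1,v0,v1) in {'obl':(405,460,180,250),'rnd':(225,290,270,330)}.items():
    S=W[v0:v1,u0:u1]
    for lo,hi in [(.031,.043),(.058,.074),(.085,.1)]:
        m=((S[...,2]>lo)&(S[...,2]<hi)).astype(np.uint8)
        if m.sum()<10: continue
        n,l,s,c=cv2.connectedComponentsWithStats(m);i=1+np.argmax(s[1:,4]);mm=l==i
        q=S[mm]; r=cv2.minAreaRect((q[:,:2]*1000).astype(np.float32)); print(k,lo,mm.sum(),np.round(r[0],1),np.round(r[1],1),round(r[2],1),np.round(np.median(q[:,2])*1000,1))
for k,b in {'obl':(395,500,140,310),'rnd':(215,300,260,345)}.items():
    c=p[b[2]:b[3],b[0]:b[1]]; f=min(800//c.shape[1],600//c.shape[0]); cv2.imwrite(f"pics/c_{k}.png",cv2.resize(c,None,fx=f,fy=f,interpolation=2)); print(k,f)
for k,uv in {'t1':(438,161),'t2':(480,183),'t3':(480,249),'g':(444,286),'cup':(80,233),'chisel':(393,174),'brush1':(525,225),'brush2':(605,290),'raw1':(210,175),'raw2':(240,50)}.items():
    print(k,np.round(W[uv[1],uv[0]]*1000))
E
python3 m.py
```

```text
table z -0.0007802499889725256 0.0688397784147281Traceback (most recent call last):
  File "m.py", line 11, in <module>
    if i==0:i=1+np.argmax(s[1:,4])
                ~~~~~~~~~^^^^^^^^^
    return _wrapfunc(a, 'argmax', axis=axis, out=out, **kwds)
    return bound(*args, **kwds)
ValueError: attempt to get argmax of an empty sequence
```

```bash
python3 -c "
import cv2;p=cv2.imread('pics/top0.png');print(p[203,327],p[310,379],p[203,345],p[310,440],p[295,150:172:3].tolist())"; sed -i 's/g<75/g<110/' m.py; python3 m.py
```

```text
[42 57 87] [42 59 91] [33 52 85] [132 143 171] [[37, 55, 85], [38, 55, 90], [44, 59, 93], [42, 60, 89], [38, 55, 89], [39, 56, 87], [43, 59, 89], [42, 55, 83]]
table z -0.0007802499889725256 0.0688397784147281
round_st [654.6  -1.4] [84.4 82. ] 1.3 z 15.1 med [654.6  -0.8  15.1]
sq_st [655.9 201. ] [72.8 63.9] 10.7 z 14.9 med [652.3 200.8  14.9]
slim_st [481.3 289.8] [59.8 43.3] 12.9 z 14.8 med [481.4 289.8  14.8]
obl_st [463.7 -96.8] [ 77.1 113.3] 74.8 z 15.3 med [462.5 -96.2  15.3]
sr_st [ 460.  -301.7] [61.2 63.8] 1.2 z 15.4 med [ 458.9 -301.5   15.4]
obl 0.031 1078 [ 637.  -191.4] [93.7 57.7] 4.2 35.7
obl 0.058 480 [ 639.3 -190.3] [42.6 41.1] 0.0 65.5
rnd 0.031 344 [473.1 109.6] [45.  63.5] 80.6 35.4
rnd 0.058 371 [474.  121.7] [42.8 43.1] 14.6 65.5
rnd 0.085 306 [477.2 122.2] [38.7 20.5] 18.1 91.5
obl 3
rnd 7
t1 [ 735. -203.   30.]
t2 [ 695. -278.   30.]
t3 [ 574. -275.   30.]
g [ 507. -210.   27.]
cup [592. 445.   5.]
chisel [ 713. -123.   16.]
brush1 [ 622. -361.   17.]
brush2 [ 507. -498.   19.]
raw1 [700. 211.  27.]
raw2 [934. 165.  52.]
```

```bash
ls pics
```

```text
c_obl.png
c_rnd.png
side0.npy
side0.png
top0.npy
top0.png
```

View pics/c_rnd.png

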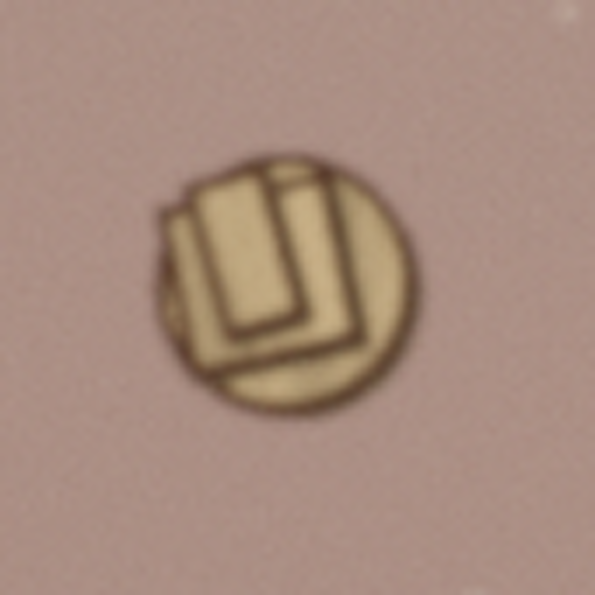

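```bash
cat > m2.py <<'E'
from h import *
p=cv2.imread("pics/top0.png");d=np.load("pics/top0.npy");W=world(d,"top");g=p.max(2)
u,v=216,202
S=W[v-40:v+40,u-40:u+40];m=((S[...,2]>.010)&(S[...,2]<.020)&(g[v-40:v+40,u-40:u+40]<110)).astype(np.uint8)
m=cv2.morphologyEx(m,cv2.MORPH_OPEN,np.ones((5,5)))
q=S[m>0];print(cv2.minAreaRect((q[:,:2]*1000).astype(np.float32)),q[:,:2].mean(0))
# round box circle: outer points in z band
S=W[270:330,225:290];q=S[(S[...,2]>.031)&(S[...,2]<.040)][:,:2]*1000
c,r=cv2.minEnclosingCircle(q.astype(np.float32));print('round',c,r)
S=W[180:250,405:460];q=S[(S[...,2]>.060)&(S[...,2]<.070)][:,:2]*1000
c,r=cv2.minEnclosingCircle(q.astype(np.float32));print('sr',c,r)
c=p[160:240,180:260];cv2.imwrite("pics/c_sq.png",cv2.resize(c,None,fx=7,fy=7,interpolation=2))
E
python3 m2.py
```

```text
((653.8192749023438, 200.440185546875), (66.47921752929688, 64.09538269042969), 9.261076927185059) [0.6526384  0.20125935]
round (474.92706298828125, 118.96437072753906) 32.42130661010742
sr (638.4403076171875, -191.2384033203125) 22.499738693237305
```

View pics/c_sq.png

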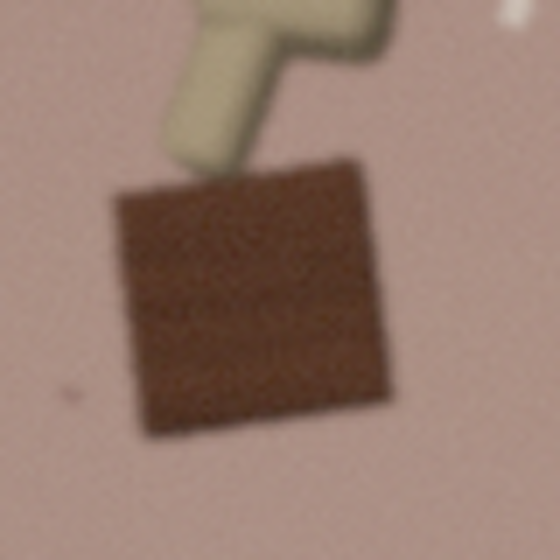

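View pics/c_obl.png

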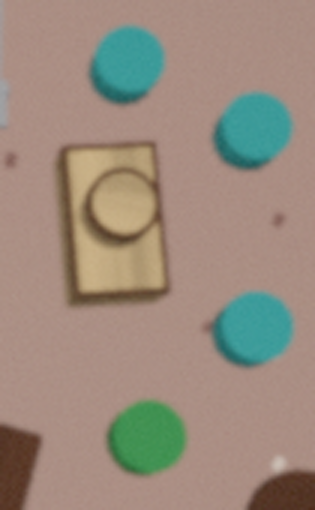

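```bash
cat > plan.py <<'E'
# usage: plan.py x y z(mm) jawdeg
import sys
from h import *
from scipy.spatial.transform import Rotation as Ro
x,y,z,a=map(float,sys.argv[1:5])
o=bot.get_obs();R=Ro.from_quat(o["tcp_rot"]).as_matrix();P=np.array(o["position"])*1000
yaw=np.degrees(np.arctan2(R[1,1],R[0,1]))
dy=(a-yaw+90)%180-90
t=np.radians(yaw+dy); Y=np.array([np.cos(t),np.sin(t),0]);Z=np.array([0,0,-1.]);X=np.cross(Y,Z)
d=np.array([x,y,z])-P
print("clk %.1f"%o["clock"],"P",P.round(1),"yaw %.1f"%yaw,"q7 %.2f"%o["q"][6],"F",np.round(o["force"],1),"open %.1f"%(o["opening"]*1000),"tilt",np.round(np.degrees(np.arccos(-R[2,2])),2))
print("turn z deg(tool) %.1f rows-of-6: %.3f"%(-dy,-dy/6),"shift units xyz",np.round([d@X/40,d@Y/40,d@Z/40],3))
E
python3 plan.py 477.2 122.2 150 107.8; python3 - <<'E'
import sys;sys.path.insert(0,'.')
from h import *
print(plane([(180+x/7,160+y/7) for x,y in [(118,197),(355,160),(392,402),(148,437)]],.016,"top").round(4))
E
```

```text
clk 0.1 P [240.7 603.  193.4] yaw 68.2 q7 -0.04 F [ 0.3 -0.2 -0.3] open 85.7 tilt 0.13
turn z deg(tool) -39.6 rows-of-6: -6.593 shift units xyz [ -1.956 -13.252   1.086]
[[0.6778 0.236 ]
 [0.6892 0.1747]
 [0.6246 0.1619]
 [0.614  0.2243]]
```

apply_moves:
  moves:
    - [[0,0,-0.94],[0,0,0],0]
    - [[0,0,-0.94],[0,0,0],0]
    - [[0,0,-0.94],[0,0,0],0]
    - [[0,0,-0.94],[0,0,0],0]
    - [[0,0,-0.94],[0,0,0],0]
    - [[0,0,-0.94],[0,0,0],0]
    - [[0,0,-0.95],[0,0,0],0]

```text
clock: 0.8
position: [0.2408, 0.6032, 0.1938]
tcp_rot: [-0.157, 0.988, -0.001, -0.0]
force: [0.7, -0.0, 1.0]
opening: 0.0856
```

apply_moves:
  moves:
    - [[0,0,0],[-0.12,-0.83,0.07],0]
    - [[0,0,0],[-0.12,-0.83,0.07],0]
    - [[0,0,0],[-0.12,-0.83,0.07],0]
    - [[0,0,0],[-0.12,-0.83,0.07],0]
    - [[0,0,0],[-0.12,-0.83,0.07],0]
    - [[0,0,0],[-0.12,-0.83,0.07],0]
    - [[0,0,0],[-0.12,-0.83,0.07],0]
    - [[0,0,0],[-0.12,-0.83,0.07],0]
    - [[0,0,0],[-0.12,-0.83,0.07],0]
    - [[0,0,0],[-0.12,-0.83,0.07],0]
    - [[0,0,0],[-0.12,-0.83,0.07],0]
    - [[0,0,0],[-0.12,-0.83,0.07],0]
    - [[0,0,0],[-0.12,-0.83,0.07],0]
    - [[0,0,0],[-0.12,-0.83,0.07],0]
    - [[0,0,0],[-0.12,-0.83,0.07],0]
    - [[0,0,0],[-0.12,-0.83,0.07],0]
    - [[0,0,0],[0,0,0],0]
    - [[0,0,0],[0,0,0],0]
    - [[0,0,0],[0,0,0],0]

```text
clock: 2.7
position: [0.4756, 0.1226, 0.1496]
tcp_rot: [-0.156, 0.988, 0.0, -0.0]
force: [-0.7, 0.7, 1.0]
opening: 0.0852
```

```bash
python3 plan.py 477.2 122.2 70 107.8; python3 - <<'E'
from h import *
for n in ["top","side"]:
    p,d=bot.snapshot(n); cv2.imwrite(f"pics/{n}1.png",p)
E
```

```text
clk 2.7 P [475.6 122.6 149.6] yaw 107.9 q7 1.49 F [-0.7  0.7  1. ] open 85.2 tilt 0.07
turn z deg(tool) 0.1 rows-of-6: 0.016 shift units xyz [-0.035 -0.023  1.99 ]
```

View pics/side1.png

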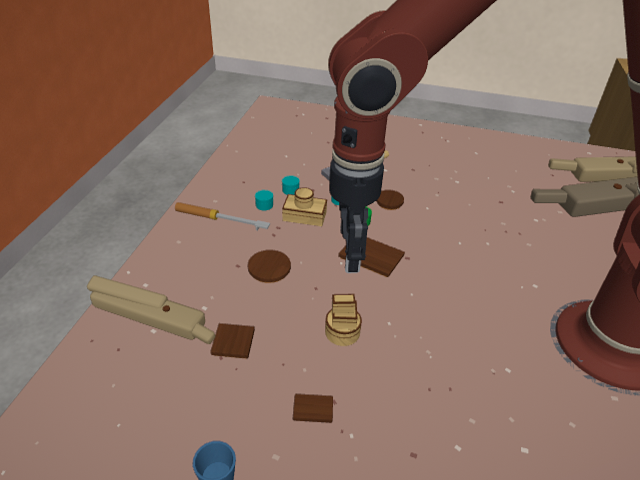

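The gripper is above the round stack (fingertips at (355,262), stack at (343,318)). Descending.

apply_moves:
  moves:
    - [[0,0,0],[-0.04,-0.02,0.5],0]
    - [[0,0,0],[0,0,0.5],0]
    - [[0,0,0],[0,0,0.4],0]
    - [[0,0,0],[0,0,0.3],0]
    - [[0,0,0],[0,0,0.24],0]
    - [[0,0,0],[0,0,0],0]
    - [[0,0,0],[0,0,0],0.4]
    - [[0,0,0],[0,0,0],0.7]
    - [[0,0,0],[0,0,0],1]
    - [[0,0,0],[0,0,0],1]
    - [[0,0,0],[0,0,0],1]
    - [[0,0,0],[0,0,0],1]
    - [[0,0,0],[0,0,0],1]
    - [[0,0,0],[0,0,0],1]

```text
clock: 4.2
position: [0.4781, 0.121, 0.0721]
tcp_rot: [-0.155, 0.988, -0.0, -0.0]
force: [-0.4, -0.5, 0.6]
opening: 0.0
```

```bash
python3 plan.py 481.4 289.8 150 102.9; python3 - <<'E'
from h import *
for n in ["side"]:
    p,d=bot.snapshot(n); cv2.imwrite(f"pics/{n}2.png",cv2.resize(p[180:380,240:480],None,fx=3,fy=3))
E
```

```text
clk 4.2 P [478.1 121.   72.1] yaw 107.8 q7 1.46 F [-0.4 -0.5  0.6] open 0.0 tilt 0.0
turn z deg(tool) 4.9 rows-of-6: 0.813 shift units xyz [-1.023  4.095 -1.947]
```

View pics/side2.png

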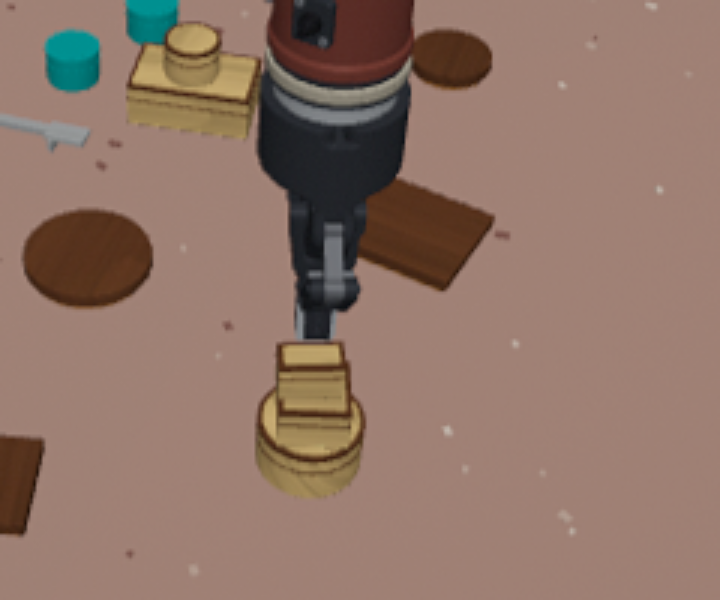

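```bash
python3 - <<'E'
from h import *
for P in [(.478,.121,.072),(.4772,.1222,.092),(.475,.119,0)]:
    print(proj(np.array(P),"side"),proj(np.array(P),"top"))
d=np.load("pics/side0.npy");W=world(d,"side")
for v in (297,302,310,322,335): print(v,W[v,343].round(3))
p,d=bot.snapshot("top"); W=world(d,"top");cv2.imwrite("pics/top3.png",p)
print(W[280:320:5,256].round(3))
E
```

```text
[342.97955963 305.24163878] [251.49102659 296.07589547]
[343.99072763 297.79105807] [249.34080393 295.41283978]
[342.41495169 332.01818531] [257.13029169 301.52129073]
297 [0.479 0.121 0.093]
302 [0.477 0.131 0.091]
310 [0.476 0.13  0.07 ]
322 [0.472 0.143 0.055]
335 [0.469 0.148 0.027]
[[0.458 0.07  0.47 ]
 [0.451 0.068 0.488]
 [0.444 0.066 0.507]
 [0.438 0.064 0.522]
 [0.433 0.062 0.535]
 [0.427 0.061 0.546]
 [0.423 0.059 0.556]
 [0.418 0.058 0.567]]
```

View pics/top3.png

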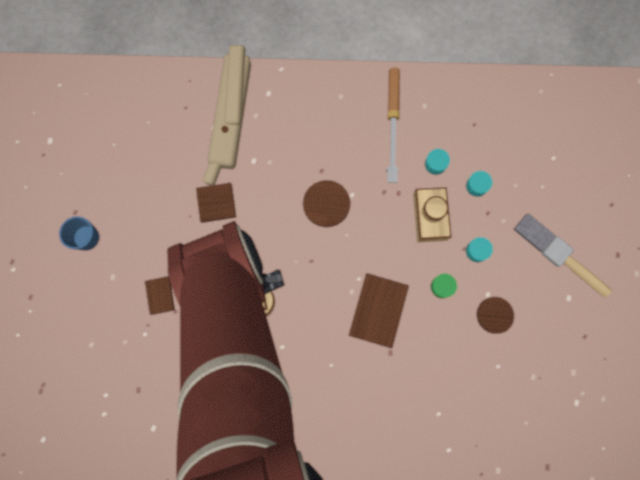

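```bash
python3 - <<'E'
from h import *
p,d=bot.snapshot("side"); W=world(d,"side");np.save("pics/W_side.npy",W)
for v in range(225,305,4):
    print(v,[ (u,W[v,u].round(3).tolist()) for u in (337,342,346,350,356)])
p,d=bot.snapshot("top"); W=world(d,"top")
for v in range(270,296,4):
    print(v,[ (u,W[v,u].round(3).tolist()) for u in (262,268,274,280)])
E
```

```text
225 [(337, [0.491, 0.157, 0.274]), (342, [0.484, 0.156, 0.275]), (346, [0.478, 0.158, 0.278]), (350, [0.473, 0.154, 0.277]), (356, [0.464, 0.152, 0.277])]
229 [(337, [0.491, 0.157, 0.267]), (342, [0.483, 0.157, 0.268]), (346, [0.477, 0.157, 0.27]), (350, [0.471, 0.159, 0.273]), (356, [0.463, 0.156, 0.273])]
233 [(337, [0.49, 0.157, 0.26]), (342, [0.483, 0.157, 0.262]), (346, [0.477, 0.159, 0.264]), (350, [0.471, 0.156, 0.264]), (356, [0.462, 0.157, 0.266])]
237 [(337, [0.49, 0.158, 0.253]), (342, [0.482, 0.161, 0.257]), (346, [0.476, 0.158, 0.256]), (350, [0.471, 0.156, 0.256]), (356, [0.462, 0.153, 0.256])]
241 [(337, [0.49, 0.156, 0.244]), (342, [0.482, 0.158, 0.247]), (346, [0.476, 0.157, 0.248]), (350, [0.47, 0.155, 0.247]), (356, [0.462, 0.153, 0.248])]
245 [(337, [0.496, 0.119, 0.203]), (342, [0.481, 0.158, 0.239]), (346, [0.475, 0.159, 0.242]), (350, [0.469, 0.158, 0.242]), (356, [0.461, 0.155, 0.242])]
249 [(337, [0.492, 0.141, 0.215]), (342, [0.484, 0.141, 0.217]), (346, [0.475, 0.158, 0.234]), (350, [0.469, 0.157, 0.234]), (356, [0.46, 0.154, 0.234])]
253 [(337, [0.491, 0.1
[... 2140 characters left out ...]
[0.5, 0.083, 0.196]), (274, [0.499, 0.074, 0.202]), (280, [0.5, 0.066, 0.2])]
278 [(262, [0.485, 0.085, 0.27]), (268, [0.492, 0.082, 0.212]), (274, [0.493, 0.074, 0.206]), (280, [0.493, 0.065, 0.203])]
282 [(262, [0.464, 0.071, 0.405]), (268, [0.485, 0.081, 0.222]), (274, [0.487, 0.074, 0.202]), (280, [0.488, 0.065, 0.201])]
286 [(262, [0.46, 0.071, 0.401]), (268, [0.48, 0.081, 0.217]), (274, [0.483, 0.074, 0.193]), (280, [0.483, 0.065, 0.194])]
290 [(262, [0.452, 0.067, 0.436]), (268, [0.478, 0.084, 0.181]), (274, [0.497, 0.09, -0.002]), (280, [0.497, 0.079, -0.002])]
294 [(262, [0.445, 0.064, 0.461]), (268, [0.486, 0.097, 0.035]), (274, [0.489, 0.09, -0.004]), (280, [0.489, 0.078, 0.002])]
```

apply_moves:
  moves:
    - [[0,0,0],[0,0,-0.5],1]
    - [[0,0,0],[0,0,-0.5],1]
    - [[0,0,0],[0,0,-0.5],1]
    - [[0,0,0],[0,0,0],1]

```text
clock: 4.8
position: [0.4801, 0.1217, 0.1344]
tcp_rot: [-0.155, 0.988, 0.0, 0.003]
force: [-0.1, -0.7, 0.2]
opening: 0.0
```

```bash
python3 plan.py 477.2 122.2 70 107.8; python3 - <<'E'
from h import *
p,d=bot.snapshot("side"); W=world(d,"side");cv2.imwrite("pics/side4.png",cv2.resize(p[190:350,260:460],None,fx=4,fy=4))
o=bot.get_obs();P=np.array(o["position"]);print(proj(P,"side"))
for v in range(225,310,5):
    print(v,[ (u,W[v,u].round(3).tolist()) for u in (338,342,346,350)])
E
```

```text
clk 4.8 P [480.1 121.7 134.4] yaw 107.8 q7 1.48 F [-0.1 -0.7  0.2] open 0.0 tilt 0.33
turn z deg(tool) -0.0 rows-of-6: -0.004 shift units xyz [0.064 0.034 1.61 ]
[344.66254082 279.99660214]
225 [(338, [0.492, 0.145, 0.265]), (342, [0.486, 0.144, 0.265]), (346, [0.477, 0.163, 0.282]), (350, [0.472, 0.158, 0.279])]
230 [(338, [0.493, 0.135, 0.248]), (342, [0.486, 0.141, 0.254]), (346, [0.477, 0.16, 0.271]), (350, [0.47, 0.163, 0.275])]
235 [(338, [0.493, 0.137, 0.239]), (342, [0.486, 0.141, 0.244]), (346, [0.479, 0.145, 0.249]), (350, [0.469, 0.17, 0.271])]
240 [(338, [0.544, -0.132, -0.001]), (342, [0.485, 0.139, 0.232]), (346, [0.474, 0.169, 0.26]), (350, [0.467, 0.175, 0.266])]
245 [(338, [0.54, -0.115, -0.0]), (342, [0.482, 0.154, 0.236]), (346, [0.471, 0.18, 0.26]), (350, [0.466, 0.181, 0.262])]
250 [(338, [0.536, -0.099, -0.0]), (342, [0.48, 0.16, 0.231]), (346, [0.472, 0.174, 0.246]), (350, [0.467, 0.168, 0.242])]
255 [(338, [0.531, -0.075, 0.008]), (342, [0.485, 0.131, 0.196]), (346, [0.478, 0.132, 0.198]), (350, [0.472, 0.132, 0.2])]
260 [(338, [0.53, -0.072, -0.004]), (342, [
[... 507 characters left out ...]
, -0.013, -0.0]), (346, [0.5, -0.016, -0.001]), (350, [0.491, -0.015, 0.002])]
285 [(338, [0.512, 0.002, -0.002]), (342, [0.504, -0.0, -0.002]), (346, [0.496, 0.0, 0.001]), (350, [0.489, -0.005, -0.001])]
290 [(338, [0.508, 0.018, 0.0]), (342, [0.501, 0.012, -0.003]), (346, [0.493, 0.012, -0.0]), (350, [0.485, 0.01, -0.0])]
295 [(338, [0.489, 0.119, 0.092]), (342, [0.482, 0.116, 0.091]), (346, [0.475, 0.114, 0.092]), (350, [0.469, 0.113, 0.092])]
300 [(338, [0.486, 0.131, 0.093]), (342, [0.479, 0.129, 0.093]), (346, [0.473, 0.125, 0.091]), (350, [0.466, 0.126, 0.094])]
305 [(338, [0.484, 0.134, 0.084]), (342, [0.478, 0.131, 0.083]), (346, [0.471, 0.129, 0.083]), (350, [0.465, 0.128, 0.084])]
```

View pics/side4.png

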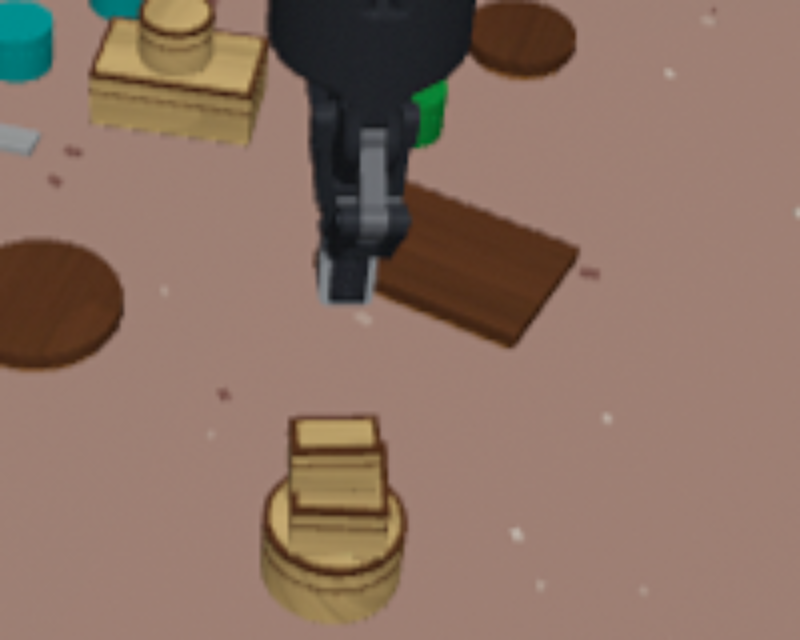

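The opening read 0, and both depth readings put the shut fingertips about 40 mm above the reported TCP. So the fingers closed just above the slim box, not on it. I'll retry lower, allowing for this offset.

apply_moves:
  moves:
    - [[0,0,0],[0.06,0.03,0],0]
    - [[0,0,0],[0,0,0],0]
    - [[0,0,0],[0,0,0],0]
    - [[0,0,0],[0,0,0],0]
    - [[0,0,0],[0,0,0.5],0]
    - [[0,0,0],[0,0,0.5],0]
    - [[0,0,0],[0,0,0.5],0]
    - [[0,0,0],[0,0,0.4],0]
    - [[0,0,0],[0,0,0.3],0]
    - [[0,0,0],[0,0,0.2],0]
    - [[0,0,0],[0,0,0],0]
    - [[0,0,0],[0,0,0],0]

```text
clock: 6.05
position: [0.4758, 0.1216, 0.0364]
tcp_rot: [-0.155, 0.988, 0.0, 0.0]
force: [0.6, 0.3, -0.1]
opening: 0.0855
```

```bash
cat > see.py <<'E'
# see.py out u0 u1 v0 v1 cam
import sys
from h import *
a=sys.argv; u0,u1,v0,v1=map(int,a[2:6]); n=a[6] if len(a)>6 else "side"
p,d=bot.snapshot(n);np.save(f"pics/{a[1]}.npy",d);cv2.imwrite(f"pics/{a[1]}_full.png",p)
c=p[v0:v1,u0:u1];f=min(800/c.shape[1],600/c.shape[0]);cv2.imwrite(f"pics/{a[1]}.png",cv2.resize(c,None,fx=f,fy=f,interpolation=2));print("scale",f)
E
python3 plan.py 477.2 122.2 38 107.8; python3 see.py s5 260 460 200 350
```

```text
clk 6.0 P [475.8 121.6  36.4] yaw 107.8 q7 1.44 F [ 0.6  0.3 -0.1] open 85.5 tilt 0.04
turn z deg(tool) -0.0 rows-of-6: -0.003 shift units xyz [-0.039  0.004 -0.04 ]
scale 4.0
```

View pics/s5.png

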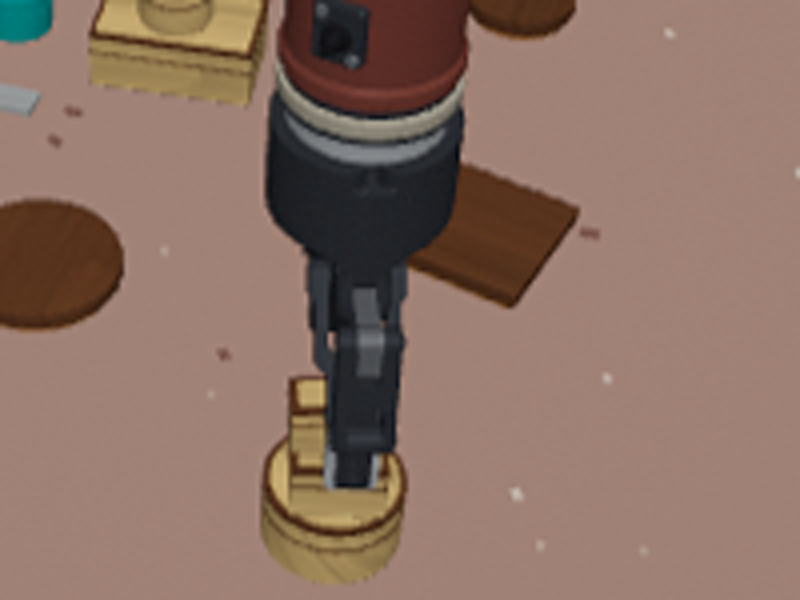

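```bash
python3 - <<'E'
from h import *
W=world(np.load("pics/s5.npy"),"side")
for v in range(308,326,2): print(v,[W[v,u].round(3).tolist() for u in (343,347,351)])
E
```

```text
308 [[0.465, 0.194, 0.144], [0.46, 0.191, 0.143], [0.454, 0.189, 0.143]]
310 [[0.465, 0.195, 0.141], [0.459, 0.192, 0.14], [0.453, 0.19, 0.14]]
312 [[0.465, 0.195, 0.136], [0.459, 0.192, 0.135], [0.453, 0.191, 0.137]]
314 [[0.468, 0.17, 0.105], [0.461, 0.176, 0.113], [0.455, 0.174, 0.113]]
316 [[0.468, 0.172, 0.101], [0.461, 0.176, 0.109], [0.454, 0.174, 0.108]]
318 [[0.468, 0.17, 0.094], [0.461, 0.171, 0.099], [0.454, 0.172, 0.102]]
320 [[0.467, 0.172, 0.093], [0.46, 0.178, 0.101], [0.454, 0.173, 0.098]]
322 [[0.472, 0.142, 0.053], [0.465, 0.141, 0.054], [0.458, 0.142, 0.058]]
324 [[0.471, 0.143, 0.05], [0.465, 0.139, 0.047], [0.458, 0.14, 0.051]]
```

apply_moves:
  moves:
    - [[0,0,0],[-0.04,0,0.2],0]
    - [[0,0,0],[0,0,0],0]
    - [[0,0,0],[0,0,0],0.3]
    - [[0,0,0],[0,0,0],0.5]
    - [[0,0,0],[0,0,0],0.6]
    - [[0,0,0],[0,0,0],0.7]
    - [[0,0,0],[0,0,0],0.8]
    - [[0,0,0],[0,0,0],0.9]
    - [[0,0,0],[0,0,0],1]
    - [[0,0,0],[0,0,0],1]
    - [[0,0,0],[0,0,0],1]

```text
clock: 7.2
position: [0.4782, 0.1224, 0.0296]
tcp_rot: [-0.155, 0.988, 0.0, 0.002]
force: [-1.3, -0.4, 9.6]
opening: 0.0187
```

```bash
python3 plan.py 477.2 122.2 38 107.8; python3 see.py s6 260 460 200 350
```

```text
clk 7.2 P [478.2 122.4  29.6] yaw 107.8 q7 1.44 F [-1.3 -0.4  9.6] open 18.7 tilt 0.18
turn z deg(tool) -0.0 rows-of-6: -0.002 shift units xyz [ 0.025  0.002 -0.211]
scale 4.0
```

View pics/s6.png

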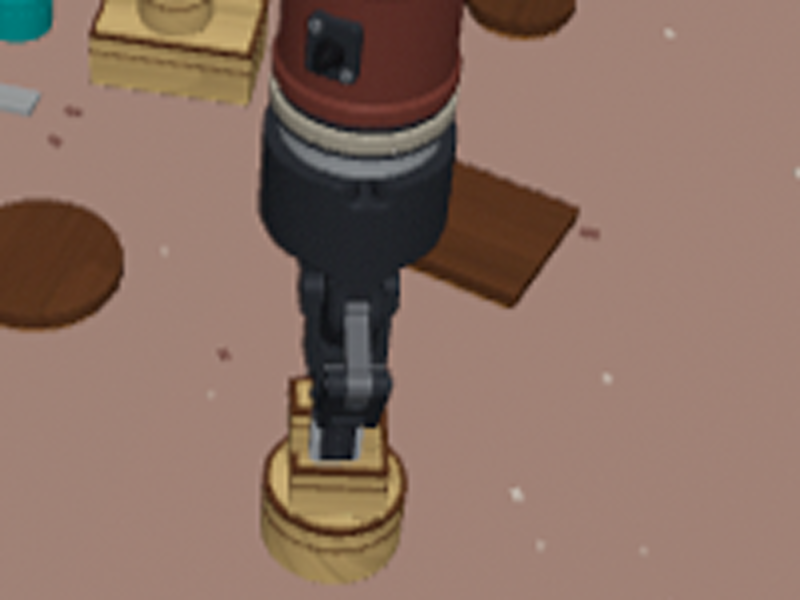

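apply_moves:
  moves:
    - [[0,0,0],[0,0,-0.1],1]
    - [[0,0,0],[0,0,-0.3],1]
    - [[0,0,0],[0,0,-0.5],1]
    - [[0,0,0],[0,0,-0.5],1]
    - [[0,0,0],[0,0,-0.5],1]
    - [[0,0,0],[0,0,-0.2],1]
    - [[0,0,0],[0,0,0],1]
    - [[0,0,0],[0,0,0],1]

```text
clock: 8.05
position: [0.4764, 0.1217, 0.1117]
tcp_rot: [-0.155, 0.988, -0.0, -0.001]
force: [-0.4, -1.0, -0.2]
opening: 0.0191
```

```bash
python3 plan.py 481.4 289.8 60 102.9; python3 see.py s7 260 460 200 350
```

```text
clk 8.1 P [476.4 121.7 111.7] yaw 107.8 q7 1.47 F [-0.4 -1.  -0.2] open 19.1 tilt 0.06
turn z deg(tool) 4.9 rows-of-6: 0.813 shift units xyz [-1.06   4.068  1.293]
scale 4.0
```

View pics/s7.png

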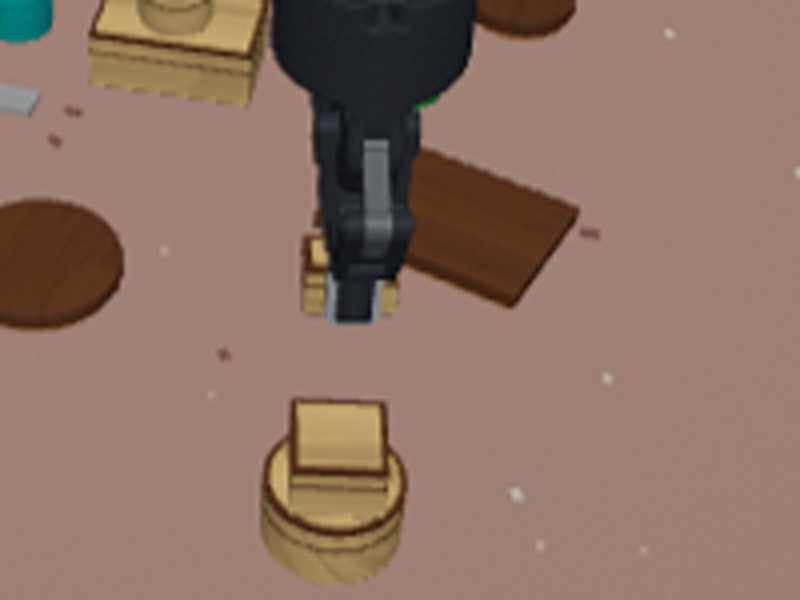

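apply_moves:
  moves:
    - [[0,0,0.41],[0,0,0],1]
    - [[0,0,0.4],[0,0,0],1]
    - [[0,0,0],[-0.16,0.58,0],1]
    - [[0,0,0],[-0.15,0.58,0],1]
    - [[0,0,0],[-0.15,0.58,0],1]
    - [[0,0,0],[-0.15,0.58,0],1]
    - [[0,0,0],[-0.15,0.58,0],1]
    - [[0,0,0],[-0.15,0.58,0.3],1]
    - [[0,0,0],[-0.15,0.59,0.4],1]
    - [[0,0,0],[0,0,0.5],1]
    - [[0,0,0],[0,0,0.5],1]
    - [[0,0,0],[0,0,0.5],1]
    - [[0,0,0],[0,0,0],1]
    - [[0,0,0],[0,0,0],1]

```text
clock: 9.5
position: [0.4813, 0.2898, 0.0234]
tcp_rot: [-0.113, 0.994, -0.0, -0.001]
force: [-0.1, 0.4, 0.7]
opening: 0.0191
```

```bash
python3 plan.py 481.4 289.8 -20 102.9; python3 see.py s8 220 420 300 450
```

```text
clk 9.5 P [481.3 289.8  23.4] yaw 102.9 q7 1.11 F [-0.1  0.4  0.7] open 19.1 tilt 0.12
turn z deg(tool) 0.0 rows-of-6: 0.004 shift units xyz [-2.000e-03  1.000e-03  1.084e+00]
scale 4.0
```

View pics/s8.png

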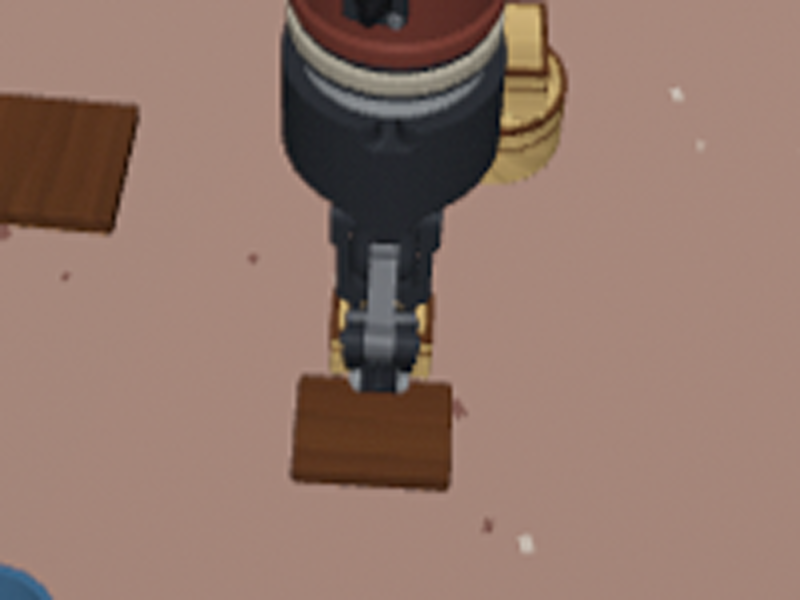

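The slim box is held and lined up over its stand. Lowering it.

apply_moves:
  moves:
    - [[0,0,0],[0,0,0.4],1]
    - [[0,0,0],[0,0,0.3],1]
    - [[0,0,0],[0,0,0.2],1]
    - [[0,0,0],[0,0,0.08],1]
    - [[0,0,0],[0,0,0.02],1]
    - [[0,0,0],[0,0,0],1]

```text
clock: 10.15
position: [0.4821, 0.2902, -0.0156]
tcp_rot: [-0.113, 0.994, 0.0, 0.0]
force: [0.1, -0.1, 0.3]
opening: 0.019
```

```bash
python3 plan.py 481.4 289.8 -20 102.9; python3 see.py s9 220 420 300 450
```

```text
clk 10.2 P [482.1 290.2 -15.6] yaw 102.9 q7 1.10 F [ 0.1 -0.1  0.3] open 19.0 tilt 0.03
turn z deg(tool) 0.0 rows-of-6: 0.004 shift units xyz [ 0.019 -0.007  0.109]
scale 4.0
```

View pics/s9.png

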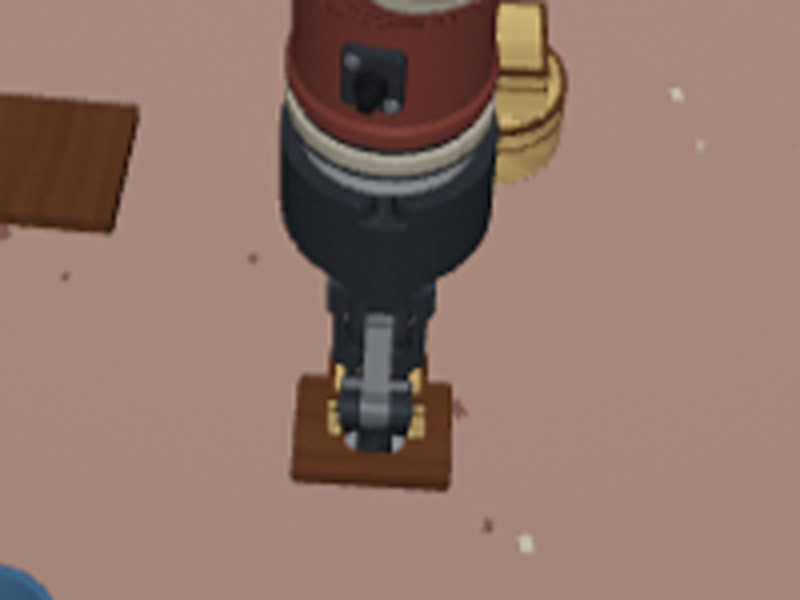

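Small steps down until contact shows.

apply_moves:
  moves:
    - [[0,0,0],[0,0,0.05],1]
    - [[0,0,0],[0,0,0.04],1]
    - [[0,0,0],[0,0,0],1]

```text
clock: 10.5
position: [0.4817, 0.29, -0.0196]
tcp_rot: [-0.113, 0.994, -0.0, -0.0]
force: [-0.1, 0.3, 0.2]
opening: 0.0192
```

apply_moves:
  moves:
    - [[0,0,0],[0,0,0.04],1]
    - [[0,0,0],[0,0,0],1]

```text
clock: 10.7
position: [0.482, 0.2901, -0.0203]
tcp_rot: [-0.113, 0.994, 0.0, 0.0]
force: [-1.4, 0.1, 4.5]
opening: 0.019
```

apply_moves:
  moves:
    - [[0,0,0],[0,0,0],0.7]
    - [[0,0,0],[0,0,0],0.6]
    - [[0,0,0],[0,0,0],0.5]
    - [[0,0,0],[0,0,0],0.3]
    - [[0,0,0],[0,0,0],0]
    - [[0,0,0],[0,0,0],0]
    - [[0,0,0],[0,0,-0.3],0]
    - [[0,0,0],[0,0,-0.6],0]
    - [[0,0,0],[0,0,-0.6],0]
    - [[0,0,0],[0,0,-0.6],0]
    - [[0,0,0],[0,0,-0.6],0]
    - [[0,0,0],[0,0,-0.6],0]
    - [[0,0,0],[0,0,0],0]

```text
clock: 12.0
position: [0.4842, 0.2917, 0.1152]
tcp_rot: [-0.112, 0.994, 0.002, 0.004]
force: [-0.5, 0.1, -0.4]
opening: 0.0853
```

```bash
python3 plan.py 473.5 121.4 60 104.4; python3 see.py s10 220 420 300 450; python3 see.py t10 220 420 300 450 top; python3 - <<'E'
from h import *
W=world(np.load("pics/s10.npy"),"side")
S=W[350:430,270:360];m=(S[...,2]>.036)&(S[...,2]<.048)
q=S[m][:,:2]*1000;print(m.sum(),cv2.minAreaRect(q.astype(np.float32)))
m=(S[...,2]>.011)&(S[...,2]<.020);q=S[m][:,:2]*1000;print(cv2.minAreaRect(q.astype(np.float32)))
E
```

```text
clk 12.0 P [484.2 291.7 115.2] yaw 102.9 q7 1.13 F [-0.5  0.1 -0.4] open 85.3 tilt 0.49
turn z deg(tool) -1.5 rows-of-6: -0.248 shift units xyz [ 1.318 -4.057  1.381]
scale 4.0
scale 4.0
339 ((482.482421875, 290.3240051269531), (38.53242111206055, 22.761472702026367), 13.577376365661621)
((482.72265625, 293.0865783691406), (61.575679779052734, 46.36368179321289), 13.361761093139648)
```

View pics/s10.png

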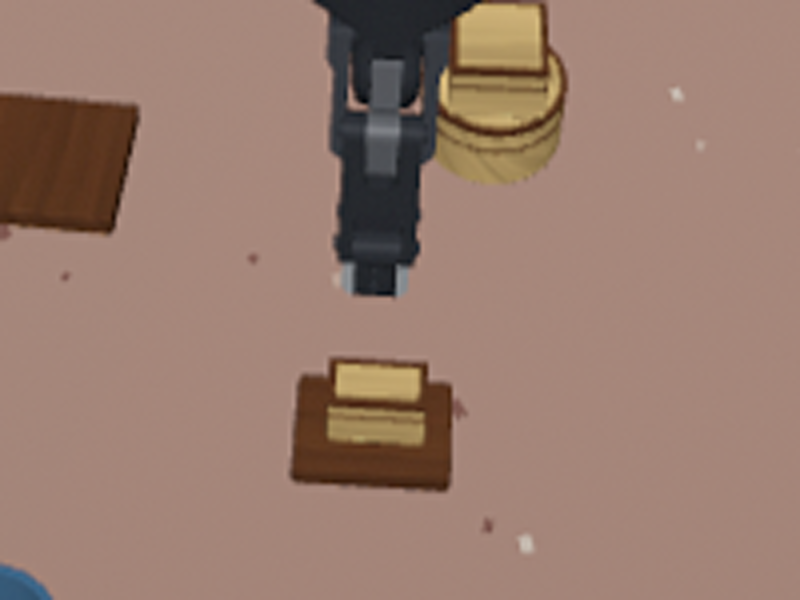

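View pics/t10_full.png

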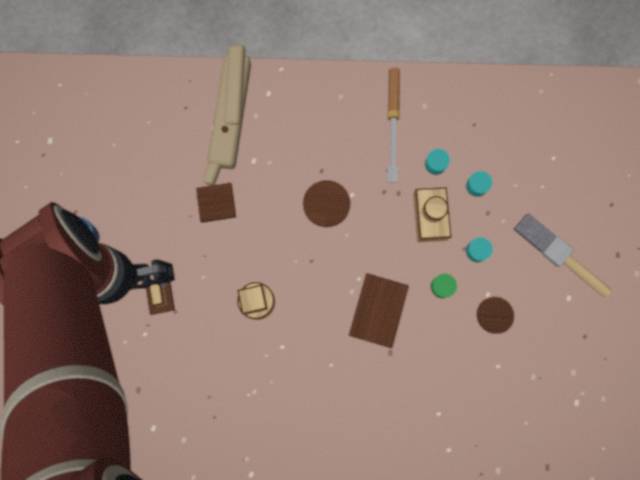

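The slim box stands centred on its stand (centre difference is within measuring error). In the top picture the square box shows clear on the round one at (252,298), so I'll measure it.

```bash
python3 - <<'E'
from h import *
W=world(np.load("pics/t10.npy"),"top")
S=W[270:330,225:290];m=(S[...,2]>.059)&(S[...,2]<.071)
q=S[m][:,:2]*1000;print(m.sum(),cv2.minAreaRect(q.astype(np.float32)),q.mean(0))
m=(S[...,2]>.030)&(S[...,2]<.041);q=S[m][:,:2]*1000;print(cv2.minEnclosingCircle(q.astype(np.float32)))
E
python3 see.py t10b 215 300 260 345 top
```

```text
650 ((474.0997009277344, 121.72154235839844), (42.8228874206543, 42.98596954345703), 13.973796844482422) [473.81136952 121.52048156]
((474.81207275390625, 119.26079559326172), 32.492835998535156)
scale 7.0588235294117645
```

View pics/t10b.png

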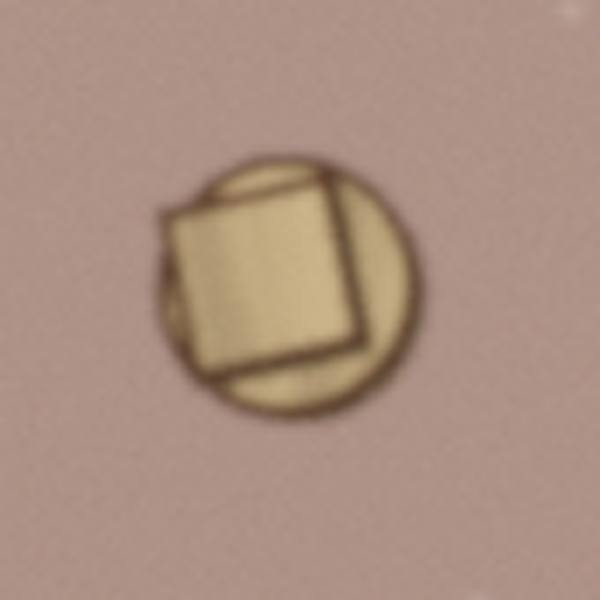

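```bash
python3 plan.py 474 121.6 4 104
```

```text
clk 12.2 P [481.4 289.7 110.8] yaw 102.9 q7 1.13 F [ 0.2  0.9 -0.2] open 85.4 tilt 0.05
turn z deg(tool) -1.1 rows-of-6: -0.180 shift units xyz [ 1.195 -4.033  2.67 ]
```

apply_moves:
  moves:
    - [[0,0,-0.18],[0,0,0],0]
    - [[0,0,0],[0.2,-0.67,0],0]
    - [[0,0,0],[0.2,-0.67,0],0]
    - [[0,0,0],[0.2,-0.67,0],0]
    - [[0,0,0],[0.2,-0.67,0],0]
    - [[0,0,0],[0.2,-0.67,0],0]
    - [[0,0,0],[0.2,-0.68,0],0]
    - [[0,0,0],[0,0,0.4],0]
    - [[0,0,0],[0,0,0.5],0]
    - [[0,0,0],[0,0,0.5],0]
    - [[0,0,0],[0,0,0.5],0]
    - [[0,0,0],[0,0,0.4],0]
    - [[0,0,0],[0,0,0.25],0]
    - [[0,0,0],[0,0,0.12],0]
    - [[0,0,0],[0,0,0],0]
    - [[0,0,0],[0,0,0],0]

```text
clock: 13.75
position: [0.4747, 0.1222, 0.0045]
tcp_rot: [-0.122, 0.993, 0.0, 0.0]
force: [-1.3, -0.0, -0.9]
opening: 0.0855
```

```bash
python3 plan.py 474 121.6 4 104; python3 see.py s11 260 460 200 350
```

```text
clk 13.8 P [474.7 122.2   4.5] yaw 104.0 q7 1.38 F [-1.3 -0.  -0.9] open 85.5 tilt 0.04
turn z deg(tool) 0.0 rows-of-6: 0.001 shift units xyz [ 0.019 -0.01   0.011]
scale 4.0
```

View pics/s11.png

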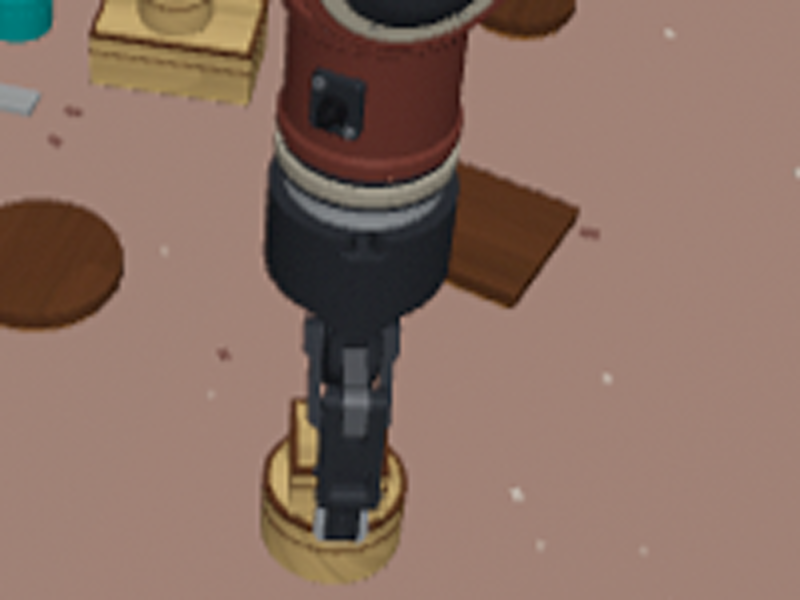

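The open fingers straddle the square box. Closing now, then a first check lift.

apply_moves:
  moves:
    - [[0,0,0],[0,0,0],0.2]
    - [[0,0,0],[0,0,0],0.4]
    - [[0,0,0],[0,0,0],0.5]
    - [[0,0,0],[0,0,0],0.7]
    - [[0,0,0],[0,0,0],1]
    - [[0,0,0],[0,0,0],1]
    - [[0,0,0],[0,0,0],1]
    - [[0,0,0],[0,0,0],1]

```text
clock: 14.6
position: [0.4748, 0.1222, 0.0047]
tcp_rot: [-0.122, 0.993, 0.0, 0.001]
force: [0.3, -0.3, 5.8]
opening: 0.041
```

apply_moves:
  moves:
    - [[0,0,0],[0,0,-0.1],1]
    - [[0,0,0],[0,0,-0.3],1]
    - [[0,0,0],[0,0,-0.5],1]
    - [[0,0,0],[0,0,-0.5],1]
    - [[0,0,0],[0,0,-0.5],1]
    - [[0,0,0],[0,0,-0.3],1]
    - [[0,0,0],[0,0,0],1]
    - [[0,0,0],[0,0,0],1]

```text
clock: 15.4
position: [0.4741, 0.1219, 0.0923]
tcp_rot: [-0.122, 0.993, -0.0, 0.0]
force: [-0.3, 0.2, -1.8]
opening: 0.041
```

```bash
python3 plan.py 652.5 200.3 30 100.5; python3 see.py s12 260 460 200 350
```

```text
clk 15.4 P [474.1 121.9  92.3] yaw 104.0 q7 1.41 F [-0.3  0.2 -1.8] open 41.0 tilt 0.01
turn z deg(tool) 3.5 rows-of-6: 0.583 shift units xyz [-4.743  1.114  1.558]
scale 4.0
```

View pics/s12.png

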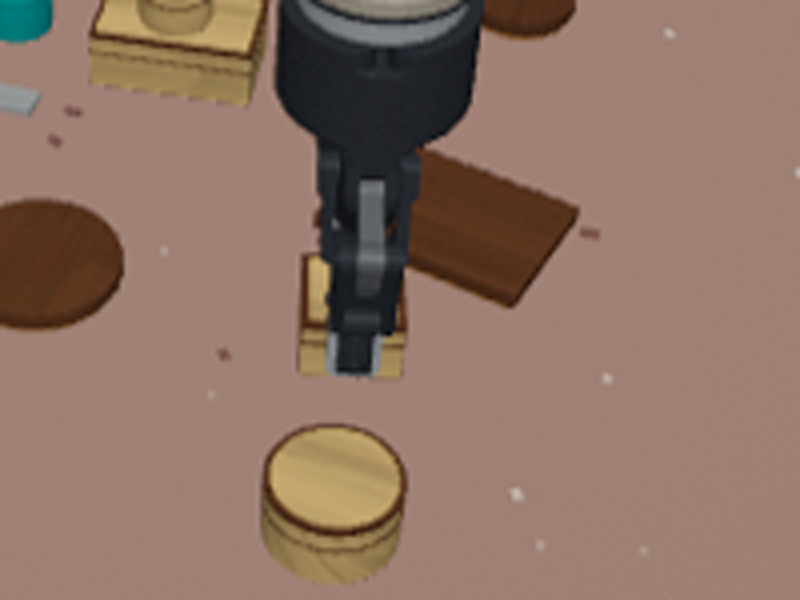

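apply_moves:
  moves:
    - [[0,0,0.29],[0,0,0],1]
    - [[0,0,0.29],[0,0,0],1]
    - [[0,0,0],[-0.53,0.12,0],1]
    - [[0,0,0],[-0.53,0.12,0],1]
    - [[0,0,0],[-0.53,0.12,0],1]
    - [[0,0,0],[-0.53,0.12,0],1]
    - [[0,0,0],[-0.53,0.12,0],1]
    - [[0,0,0],[-0.53,0.12,0],1]
    - [[0,0,0],[-0.53,0.13,0],1]
    - [[0,0,0],[-0.53,0.13,0],1]
    - [[0,0,0],[-0.5,0.13,0],1]
    - [[0,0,0],[0,0,0.4],1]
    - [[0,0,0],[0,0,0.5],1]
    - [[0,0,0],[0,0,0.4],1]
    - [[0,0,0],[0,0,0.3],1]
    - [[0,0,0],[0,0,0],1]
    - [[0,0,0],[0,0,0],1]

```text
clock: 17.15
position: [0.6527, 0.2004, 0.0281]
tcp_rot: [-0.092, 0.996, 0.0, 0.0]
force: [-1.1, 0.8, -0.2]
opening: 0.0413
```

```bash
python3 plan.py 652.5 200.3 -15 100.5; python3 see.py s13 150 350 250 400
```

```text
clk 17.1 P [652.7 200.4  28.1] yaw 100.5 q7 1.34 F [-1.1  0.8 -0.2] open 41.3 tilt 0.01
turn z deg(tool) 0.0 rows-of-6: 0.001 shift units xyz [ 6.000e-03 -1.000e-03  1.078e+00]
scale 4.0
```

View pics/s13.png

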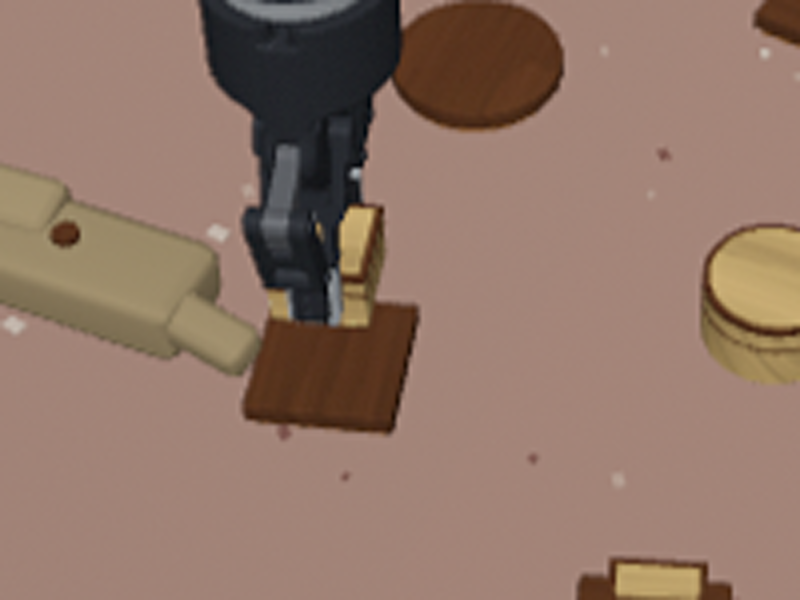

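The square box is above its stand, and the raw wood is clear of the fingers. Lowering.

apply_moves:
  moves:
    - [[0,0,0],[0,0,0.4],1]
    - [[0,0,0],[0,0,0.3],1]
    - [[0,0,0],[0,0,0.2],1]
    - [[0,0,0],[0,0,0.1],1]
    - [[0,0,0],[0,0,0.05],1]
    - [[0,0,0],[0,0,0.02],1]
    - [[0,0,0],[0,0,0],1]

```text
clock: 17.9
position: [0.6529, 0.2004, -0.0144]
tcp_rot: [-0.092, 0.996, 0.0, 0.0]
force: [0.3, 0.0, 0.9]
opening: 0.041
```

apply_moves:
  moves:
    - [[0,0,0],[0,0,0.02],1]
    - [[0,0,0],[0,0,0],1]

```text
clock: 18.1
position: [0.6529, 0.2004, -0.0151]
tcp_rot: [-0.092, 0.996, 0.0, 0.0]
force: [0.5, 0.2, -0.0]
opening: 0.0408
```

apply_moves:
  moves:
    - [[0,0,0],[0,0,0.03],1]
    - [[0,0,0],[0,0,0],1]

```text
clock: 18.3
position: [0.6528, 0.2004, -0.0152]
tcp_rot: [-0.092, 0.996, 0.0, 0.0]
force: [-1.8, -0.5, 5.9]
opening: 0.0411
```

apply_moves:
  moves:
    - [[0,0,0],[0,0,0],0.5]
    - [[0,0,0],[0,0,0],0.4]
    - [[0,0,0],[0,0,0],0.3]
    - [[0,0,0],[0,0,0],0]
    - [[0,0,0],[0,0,0],0]
    - [[0,0,0],[0,0,0],0]
    - [[0,0,0],[0,0,-0.3],0]
    - [[0,0,0],[0,0,-0.6],0]
    - [[0,0,0],[0,0,-0.6],0]
    - [[0,0,0],[0,0,-0.6],0]
    - [[0,0,0],[0,0,-0.6],0]
    - [[0,0,0],[0,0,-0.6],0]
    - [[0,0,0],[0,0,0],0]

```text
clock: 19.6
position: [0.6557, 0.2014, 0.1207]
tcp_rot: [-0.092, 0.996, 0.001, 0.005]
force: [0.6, 0.7, 0.5]
opening: 0.0848
```

```bash
python3 see.py s14 150 350 250 400; python3 see.py t14 150 350 150 350 top; python3 plan.py 474.8 119.2 -24 104; python3 - <<'E'
from h import *
W=world(np.load("pics/s14.npy"),"side")
S=W[300:370,200:270];
for lo,hi in [(.040,.052),(.011,.020)]:
    m=(S[...,2]>lo)&(S[...,2]<hi);q=S[m][:,:2]*1000;print(m.sum(),cv2.minAreaRect(q.astype(np.float32)))
W=world(np.load("pics/t14.npy"),"top")
S=W[270:330,225:290]
m=(S[...,2]>.030)&(S[...,2]<.041);q=S[m][:,:2]*1000;print(m.sum(),cv2.minEnclosingCircle(q.astype(np.float32)))
S=W[170:250,400:465]
for lo,hi in [(.060,.071),(.030,.041)]:
    m=(S[...,2]>lo)&(S[...,2]<hi);q=S[m][:,:2]*1000;print(m.sum(),cv2.minAreaRect(q.astype(np.float32)))
E
```

```text
scale 4.0
scale 3.0
clk 19.7 P [652.8 200.4 116.2] yaw 100.5 q7 1.36 F [ 0.6 -0.7 -0.6] open 85.7 tilt 0.08
turn z deg(tool) -3.5 rows-of-6: -0.580 shift units xyz [ 4.809 -0.893  3.506]
529 ((653.3427124023438, 201.1937255859375), (43.08013153076172, 47.367095947265625), 10.543580055236816)
628 ((669.0420532226562, 204.36184692382812), (99.78836822509766, 70.33538818359375), 6.4486541748046875)
1084 ((474.7772216796875, 118.9100570678711), 32.486358642578125)
474 ((639.171142578125, -189.9151611328125), (42.93505859375, 40.8525505065918), 6.959967613220215)
1094 ((653.373291015625, -190.34320068359375), (126.35664367675781, 58.38531494140625), 4.523711681365967)
```

View pics/s14.png

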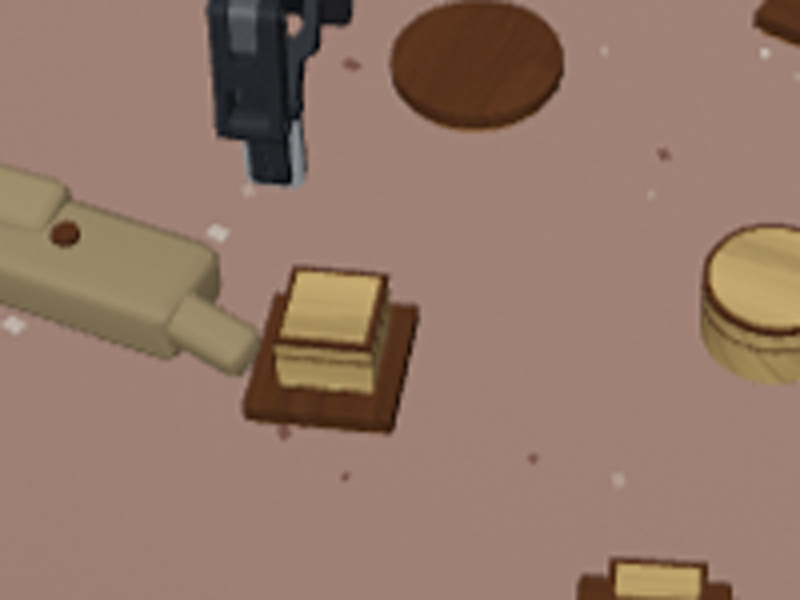

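View pics/t14_full.png

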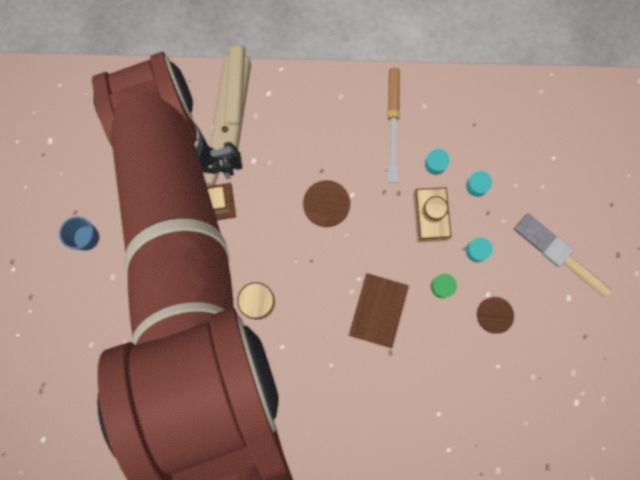

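The square box is placed well. Next is the round box at (474.8,119), keeping the same yaw.

```bash
python3 plan.py 474.8 119 -24 100.5
```

```text
clk 19.7 P [652.8 200.4 116.2] yaw 100.5 q7 1.36 F [ 0.6 -0.7 -0.6] open 85.7 tilt 0.08
turn z deg(tool) 0.0 rows-of-6: 0.003 shift units xyz [ 4.746 -1.19   3.506]
```

apply_moves:
  moves:
    - [[0,0,0],[0.68,-0.17,0],0]
    - [[0,0,0],[0.68,-0.17,0],0]
    - [[0,0,0],[0.68,-0.17,0],0]
    - [[0,0,0],[0.68,-0.17,0],0]
    - [[0,0,0],[0.68,-0.17,0],0]
    - [[0,0,0],[0.68,-0.17,0],0]
    - [[0,0,0],[0.67,-0.17,0],0]
    - [[0,0,0],[0,0,0.4],0]
    - [[0,0,0],[0,0,0.6],0]
    - [[0,0,0],[0,0,0.6],0]
    - [[0,0,0],[0,0,0.4],0]
    - [[0,0,0],[0,0,0.2],0]
    - [[0,0,0],[0,0,0],0]
    - [[0,0,0],[0,0,0],0]

```text
clock: 21.1
position: [0.4746, 0.1189, 0.0274]
tcp_rot: [-0.092, 0.996, -0.0, -0.0]
force: [0.8, -0.1, 1.2]
opening: 0.0851
```

```bash
python3 plan.py 474.8 119 -24 100.5; python3 see.py s15 260 460 200 350
```

```text
clk 21.1 P [474.6 118.9  27.4] yaw 100.5 q7 1.34 F [ 0.8 -0.1  1.2] open 85.1 tilt 0.0
turn z deg(tool) 0.0 rows-of-6: 0.004 shift units xyz [-0.007  0.002  1.285]
scale 4.0
```

View pics/s15.png

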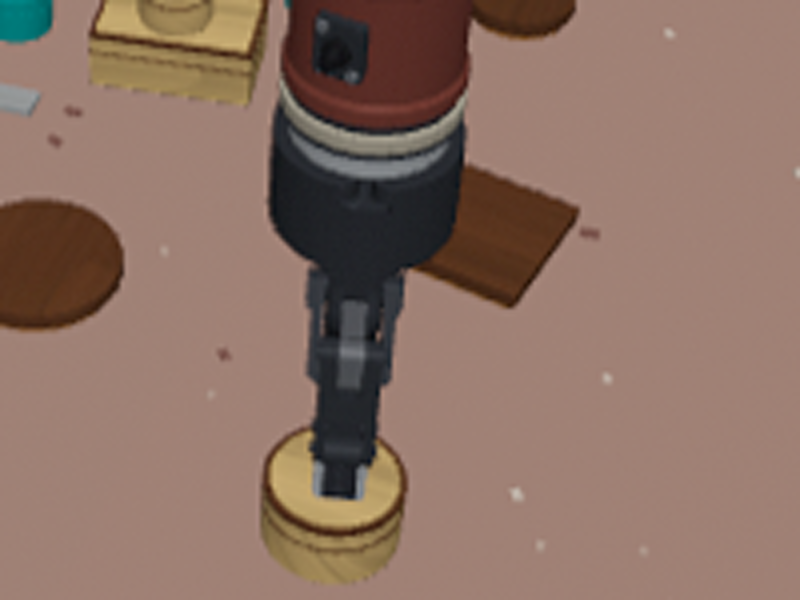

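apply_moves:
  moves:
    - [[0,0,0],[0,0,0.4],0]
    - [[0,0,0],[0,0,0.4],0]
    - [[0,0,0],[0,0,0.28],0]
    - [[0,0,0],[0,0,0.2],0]
    - [[0,0,0],[0,0,0],0]
    - [[0,0,0],[0,0,0],0]

```text
clock: 21.75
position: [0.4747, 0.1189, -0.0236]
tcp_rot: [-0.092, 0.996, 0.0, 0.0]
force: [0.4, -0.3, -0.4]
opening: 0.0852
```

```bash
python3 plan.py 474.8 119 -24 100.5; python3 see.py s16 260 460 200 350
```

```text
clk 21.8 P [474.7 118.9 -23.6] yaw 100.5 q7 1.33 F [ 0.4 -0.3 -0.4] open 85.2 tilt 0.03
turn z deg(tool) 0.0 rows-of-6: 0.004 shift units xyz [-0.002  0.002  0.009]
scale 4.0
```

View pics/s16.png

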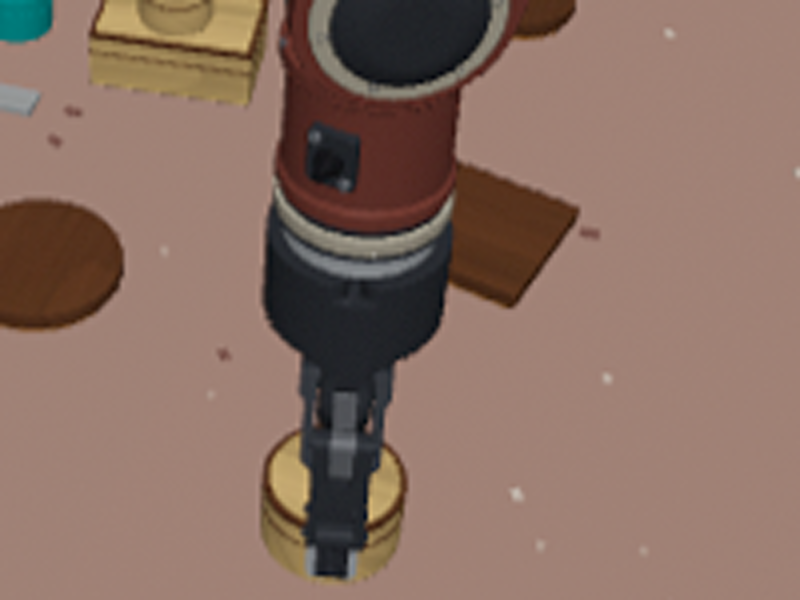

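apply_moves:
  moves:
    - [[0,0,0],[0,0,0],0.1]
    - [[0,0,0],[0,0,0],0.2]
    - [[0,0,0],[0,0,0],0.4]
    - [[0,0,0],[0,0,0],1]
    - [[0,0,0],[0,0,0],1]
    - [[0,0,0],[0,0,0],1]
    - [[0,0,0],[0,0,0],1]

```text
clock: 22.5
position: [0.4748, 0.1189, -0.023]
tcp_rot: [-0.092, 0.996, 0.0, 0.001]
force: [-0.7, -0.1, 6.6]
opening: 0.0624
```

apply_moves:
  moves:
    - [[0,0,0],[0,0,-0.1],1]
    - [[0,0,0],[0,0,-0.3],1]
    - [[0,0,0],[0,0,-0.5],1]
    - [[0,0,0],[0,0,-0.5],1]
    - [[0,0,0],[0,0,-0.5],1]
    - [[0,0,0],[0,0,-0.3],1]
    - [[0,0,0],[0,0,0],1]
    - [[0,0,0],[0,0,0],1]

```text
clock: 23.3
position: [0.4743, 0.1187, 0.0644]
tcp_rot: [-0.092, 0.996, -0.0, 0.0]
force: [-0.8, -0.2, -0.8]
opening: 0.062
```

```bash
python3 plan.py 654.6 -1.1 10 100.5; python3 see.py s17 260 460 200 350
```

```text
clk 23.3 P [474.3 118.7  64.4] yaw 100.5 q7 1.35 F [-0.8 -0.2 -0.8] open 62.0 tilt 0.02
turn z deg(tool) 0.0 rows-of-6: 0.004 shift units xyz [-3.886 -3.767  1.359]
scale 4.0
```

View pics/s17.png

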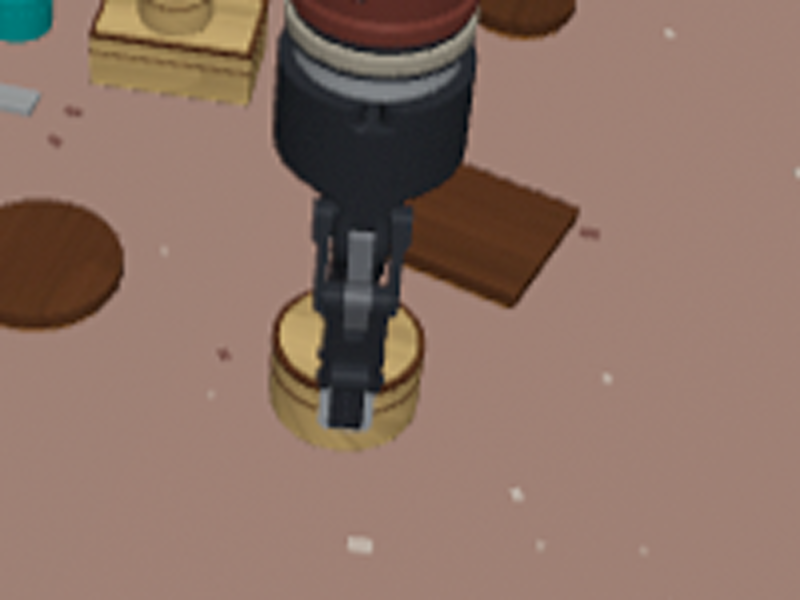

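apply_moves:
  moves:
    - [[0,0,0],[-0.43,-0.42,0],1]
    - [[0,0,0],[-0.43,-0.42,0],1]
    - [[0,0,0],[-0.43,-0.42,0],1]
    - [[0,0,0],[-0.43,-0.42,0],1]
    - [[0,0,0],[-0.43,-0.42,0],1]
    - [[0,0,0],[-0.43,-0.42,0],1]
    - [[0,0,0],[-0.43,-0.42,0],1]
    - [[0,0,0],[-0.43,-0.42,0],1]
    - [[0,0,0],[-0.44,-0.41,0],1]
    - [[0,0,0],[0,0,0.4],1]
    - [[0,0,0],[0,0,0.5],1]
    - [[0,0,0],[0,0,0.4],1]
    - [[0,0,0],[0,0,0],1]
    - [[0,0,0],[0,0,0],1]

```text
clock: 24.75
position: [0.6541, -0.0009, 0.0114]
tcp_rot: [-0.092, 0.996, 0.0, -0.001]
force: [-0.3, -0.4, -0.1]
opening: 0.0622
```

```bash
python3 plan.py 654.6 -1.1 -7 100.5; python3 see.py s18 180 380 170 320
```

```text
clk 24.8 P [654.1  -0.9  11.4] yaw 100.5 q7 1.61 F [-0.3 -0.4 -0.1] open 62.2 tilt 0.09
turn z deg(tool) 0.0 rows-of-6: 0.007 shift units xyz [-0.011 -0.007  0.46 ]
scale 4.0
```

View pics/s18.png

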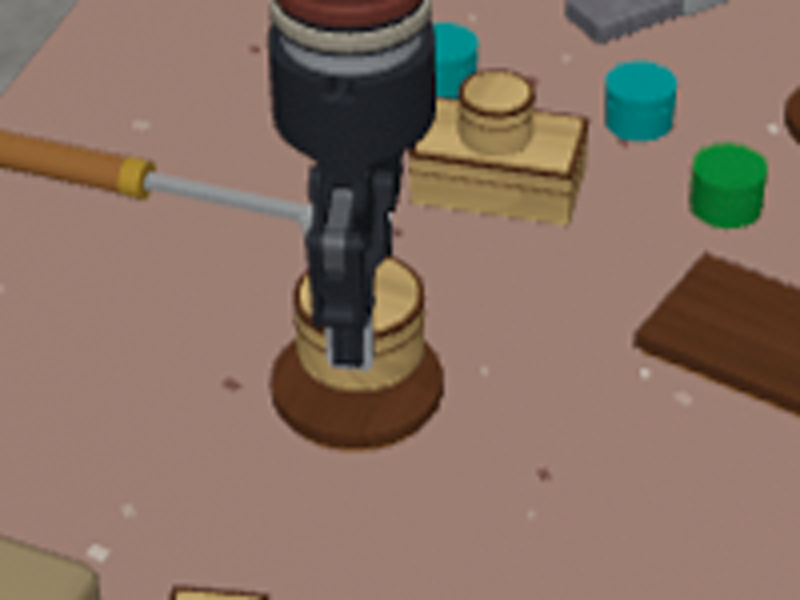

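apply_moves:
  moves:
    - [[0,0,0],[0,0,0.2],1]
    - [[0,0,0],[0,0,0.14],1]
    - [[0,0,0],[0,0,0.08],1]
    - [[0,0,0],[0,0,0.04],1]
    - [[0,0,0],[0,0,0.02],1]
    - [[0,0,0],[0,0,0],1]

```text
clock: 25.4
position: [0.6547, -0.0011, -0.0068]
tcp_rot: [-0.092, 0.996, -0.0, 0.0]
force: [-0.5, -0.1, -0.2]
opening: 0.0619
```

apply_moves:
  moves:
    - [[0,0,0],[0,0,0.02],1]
    - [[0,0,0],[0,0,0],1]

```text
clock: 25.6
position: [0.6547, -0.0011, -0.0069]
tcp_rot: [-0.092, 0.996, -0.0, 0.0]
force: [-2.3, -0.7, 5.2]
opening: 0.0622
```

Contact. Release and lift.

apply_moves:
  moves:
    - [[0,0,0],[0,0,0],0.2]
    - [[0,0,0],[0,0,0],0.1]
    - [[0,0,0],[0,0,0],0]
    - [[0,0,0],[0,0,0],0]
    - [[0,0,0],[0,0,0],0]
    - [[0,0,0],[0,0,-0.2],0]
    - [[0,0,0],[0,0,-0.5],0]
    - [[0,0,0],[0,0,-0.6],0]
    - [[0,0,0],[0,0,-0.6],0]
    - [[0,0,0],[0,0,-0.6],0]
    - [[0,0,0],[0,0,-0.5],0]
    - [[0,0,0],[0,0,0],0]
    - [[0,0,0],[0,0,0],0]

```text
clock: 26.9
position: [0.6546, -0.0011, 0.1125]
tcp_rot: [-0.092, 0.996, -0.0, 0.0]
force: [-0.3, -0.3, 0.1]
opening: 0.0857
```

```bash
python3 see.py s19 180 380 170 320;python3 see.py t19 180 380 170 320 top; python3 plan.py 639 -190.7 4 100.5;  python3 - <<'E'
from h import *
W=world(np.load("pics/s19.npy"),"side")
S=W[230:285,240:300]
m=(S[...,2]>.046)&(S[...,2]<.058);q=S[m][:,:2]*1000;print(m.sum(),cv2.minEnclosingCircle(q.astype(np.float32)))
m=(S[...,2]>.011)&(S[...,2]<.020);q=S[m][:,:2]*1000;print(m.sum(),cv2.minEnclosingCircle(q.astype(np.float32)))
E
```

```text
scale 4.0
scale 4.0
clk 27.0 P [653.6  -1.2 110.9] yaw 100.5 q7 1.63 F [-0.6  1.  -0. ] open 85.0 tilt 0.15
turn z deg(tool) 0.0 rows-of-6: 0.004 shift units xyz [ 1.221 -4.592  2.673]
603 ((653.95458984375, -1.4890174865722656), 35.31061935424805)
436 ((657.6686401367188, 1.116198182106018), 45.349082946777344)
```

View pics/s19.png

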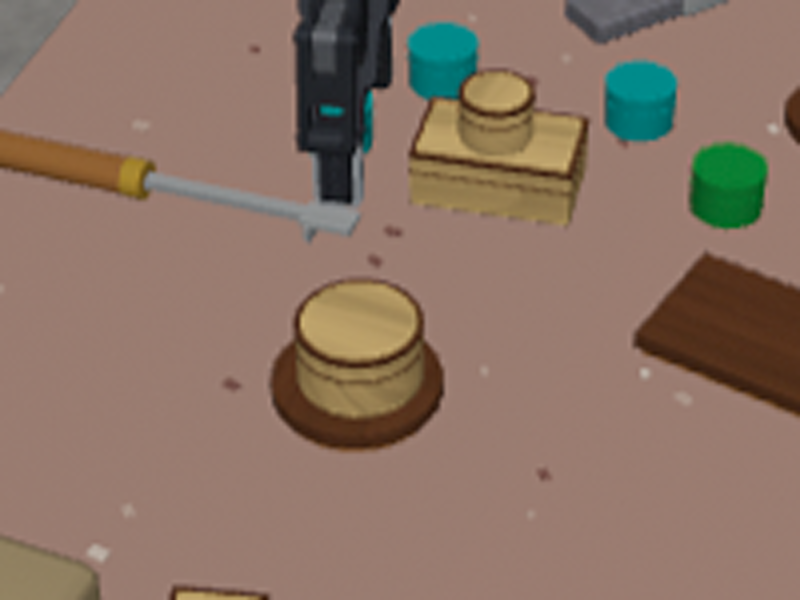

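View pics/t19_full.png

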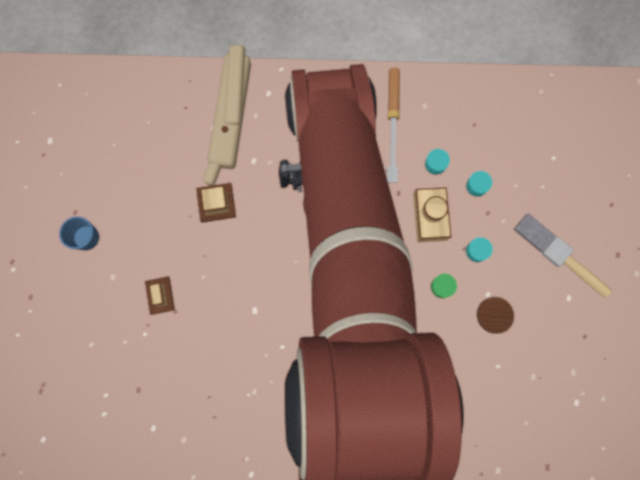

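The round box is placed centred. Next is the small round box; turning the jaws to 94° and going over.

```bash
python3 plan.py 638.8 -190.8 5 94.3
```

```text
clk 27.0 P [653.6  -1.2 110.9] yaw 100.5 q7 1.63 F [-0.6  1.  -0. ] open 85.0 tilt 0.15
turn z deg(tool) 6.2 rows-of-6: 1.038 shift units xyz [ 0.724 -4.699  2.648]
```

apply_moves:
  moves:
    - [[0,0,0.52],[0,0,0],0]
    - [[0,0,0.52],[0,0,0],0]
    - [[0,0,0],[0.12,-0.67,0],0]
    - [[0,0,0],[0.12,-0.67,0],0]
    - [[0,0,0],[0.12,-0.67,0],0]
    - [[0,0,0],[0.12,-0.67,0],0]
    - [[0,0,0],[0.12,-0.67,0],0]
    - [[0,0,0],[0.12,-0.67,0],0]
    - [[0,0,0],[0,-0.68,0],0]
    - [[0,0,0],[0,0,0.5],0]
    - [[0,0,0],[0,0,0.6],0]
    - [[0,0,0],[0,0,0.4],0]
    - [[0,0,0],[0,0,0],0]
    - [[0,0,0],[0,0,0],0]

```text
clock: 28.4
position: [0.6395, -0.1905, 0.0513]
tcp_rot: [-0.037, 0.999, 0.0, -0.001]
force: [-0.1, -0.1, 0.4]
opening: 0.0854
```

```bash
python3 plan.py 638.8 -190.8 5 94.3; python3 see.py s20 220 420 120 270
```

```text
clk 28.4 P [ 639.5 -190.5   51.3] yaw 94.3 q7 1.82 F [-0.1 -0.1  0.4] open 85.4 tilt 0.11
turn z deg(tool) -0.0 rows-of-6: -0.002 shift units xyz [ 0.017 -0.005  1.156]
scale 4.0
```

View pics/s20.png

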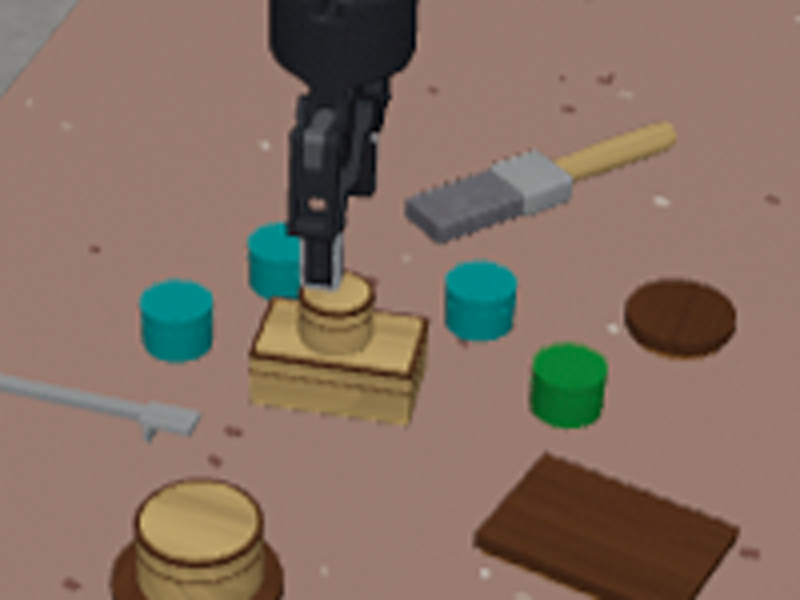

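The gripper is centred over the small round box. Descending and gripping.

apply_moves:
  moves:
    - [[0,0,0],[0,0,0.4],0]
    - [[0,0,0],[0,0,0.35],0]
    - [[0,0,0],[0,0,0.25],0]
    - [[0,0,0],[0,0,0.15],0]
    - [[0,0,0],[0,0,0],0]
    - [[0,0,0],[0,0,0],0]
    - [[0,0,0],[0,0,0],0.2]
    - [[0,0,0],[0,0,0],0.4]
    - [[0,0,0],[0,0,0],0.5]
    - [[0,0,0],[0,0,0],0.7]
    - [[0,0,0],[0,0,0],1]
    - [[0,0,0],[0,0,0],1]
    - [[0,0,0],[0,0,0],1]

```text
clock: 29.75
position: [0.6406, -0.1909, 0.0069]
tcp_rot: [-0.037, 0.999, -0.0, 0.001]
force: [-0.4, -0.5, 5.5]
opening: 0.0404
```

apply_moves:
  moves:
    - [[0,0,0],[0,0,-0.1],1]
    - [[0,0,0],[0,0,-0.3],1]
    - [[0,0,0],[0,0,-0.5],1]
    - [[0,0,0],[0,0,-0.5],1]
    - [[0,0,0],[0,0,-0.5],1]
    - [[0,0,0],[0,0,-0.3],1]
    - [[0,0,0],[0,0,0],1]
    - [[0,0,0],[0,0,0],1]

```text
clock: 30.55
position: [0.6394, -0.1906, 0.0936]
tcp_rot: [-0.037, 0.999, 0.0, -0.001]
force: [-0.7, -0.6, -0.9]
opening: 0.0403
```

```bash
python3 plan.py 459.5 -301.5 30 94.3; python3 see.py s21 220 420 120 270
```

```text
clk 30.6 P [ 639.4 -190.6   93.6] yaw 94.3 q7 1.82 F [-0.7 -0.6 -0.9] open 40.3 tilt 0.07
turn z deg(tool) -0.0 rows-of-6: -0.003 shift units xyz [ 4.691 -2.427  1.591]
scale 4.0
```

View pics/s21.png

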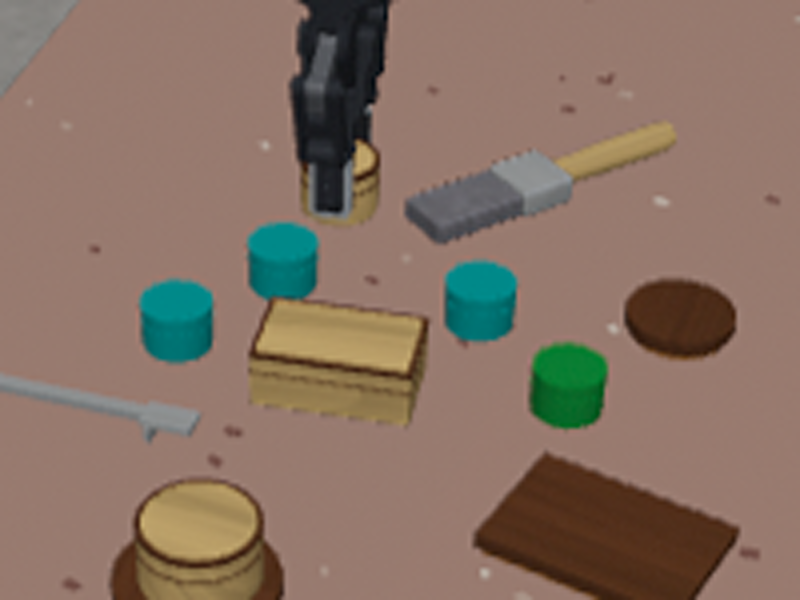

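apply_moves:
  moves:
    - [[0,0,0],[0.47,-0.24,0],1]
    - [[0,0,0],[0.47,-0.24,0],1]
    - [[0,0,0],[0.47,-0.24,0],1]
    - [[0,0,0],[0.47,-0.24,0],1]
    - [[0,0,0],[0.47,-0.24,0],1]
    - [[0,0,0],[0.47,-0.24,0],1]
    - [[0,0,0],[0.47,-0.24,0],1]
    - [[0,0,0],[0.47,-0.25,0],1]
    - [[0,0,0],[0.47,-0.25,0],1]
    - [[0,0,0],[0.46,-0.25,0],1]
    - [[0,0,0],[0,0,0.5],1]
    - [[0,0,0],[0,0,0.6],1]
    - [[0,0,0],[0,0,0.4],1]
    - [[0,0,0],[0,0,0],1]
    - [[0,0,0],[0,0,0],1]

```text
clock: 32.1
position: [0.4597, -0.3013, 0.0335]
tcp_rot: [-0.037, 0.999, 0.0, -0.001]
force: [0.3, 0.3, -0.2]
opening: 0.0397
```

```bash
python3 plan.py 459.5 -301.5 -13 94.3; python3 see.py s22 280 480 100 250; python3 see.py t22 280 480 100 250 top
```

```text
clk 32.1 P [ 459.7 -301.3   33.5] yaw 94.3 q7 2.06 F [ 0.3  0.3 -0.2] open 39.7 tilt 0.1
turn z deg(tool) -0.0 rows-of-6: -0.002 shift units xyz [ 0.006 -0.003  1.163]
scale 4.0
scale 4.0
```

View pics/s22.png

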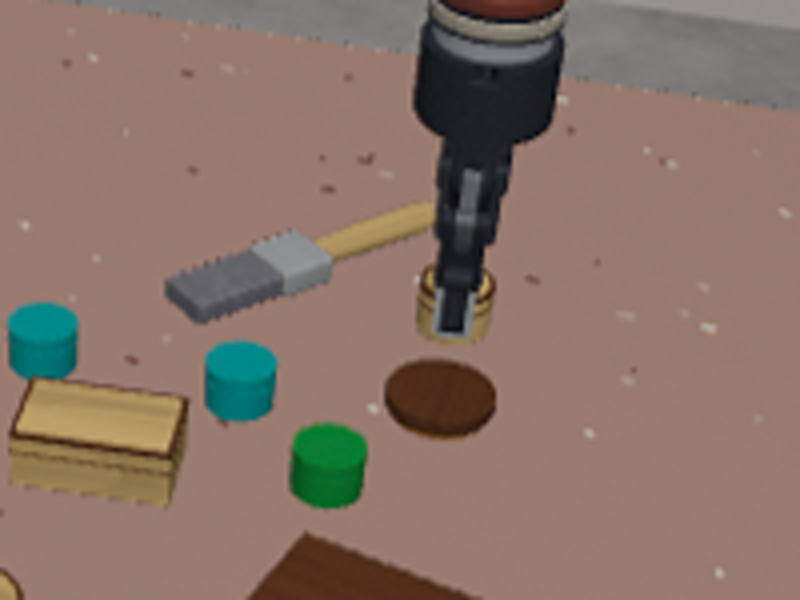

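View pics/t22_full.png

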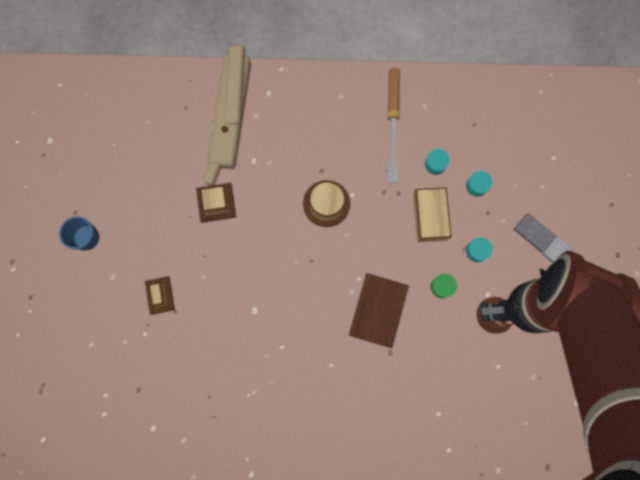

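apply_moves:
  moves:
    - [[0,0,0],[0,0,0.4],1]
    - [[0,0,0],[0,0,0.35],1]
    - [[0,0,0],[0,0,0.2],1]
    - [[0,0,0],[0,0,0.12],1]
    - [[0,0,0],[0,0,0.06],1]
    - [[0,0,0],[0,0,0.03],1]
    - [[0,0,0],[0,0,0],1]

```text
clock: 32.9
position: [0.4604, -0.3018, -0.012]
tcp_rot: [-0.037, 0.999, -0.0, 0.0]
force: [-0.2, -0.2, -0.0]
opening: 0.0399
```

```bash
python3 - <<'E'
from h import *
W=world(np.load("pics/t22.npy"),"top");S=W[175:250,405:458]
m=(S[...,2]>.030)&(S[...,2]<.041);q=S[m][:,:2]*1000;print(m.sum(),cv2.minAreaRect(q.astype(np.float32)),q.mean(0))
W=world(np.load("pics/t22.npy"),"top");S=W[265:355,340:420];g=cv2.imread("pics/t22_full.png")[265:355,340:420].max(2)
m=(S[...,2]>.012)&(S[...,2]<.020)&(g<110);q=S[m][:,:2]*1000;print('stand',m.sum(),cv2.minAreaRect(q.astype(np.float32)),q.mean(0))
W=world(np.load("pics/s22.npy"),"side");S=W[185:212,372:408];m=(S[...,2]>.011)&(S[...,2]<.020);q=S[m][:,:2]*1000;print('sr',m.sum(),cv2.minEnclosingCircle(q.astype(np.float32)),q.mean(0))
E
```

```text
1624 ((637.35498046875, -191.16819763183594), (93.68476867675781, 57.645912170410156), 4.487176895141602) [ 636.31408365 -190.97364361]
stand 2653 ((463.7940673828125, -97.03907012939453), (77.42577362060547, 113.30794525146484), 74.75787353515625) [462.77213595 -96.8515601 ]
sr 381 ((460.186279296875, -302.8514099121094), 37.01571273803711) [ 460.99386023 -299.61008345]
```

apply_moves:
  moves:
    - [[0,0,0],[0,0,0.04],1]
    - [[0,0,0],[0,0,0],1]

```text
clock: 33.1
position: [0.4606, -0.302, -0.0131]
tcp_rot: [-0.037, 0.999, -0.0, 0.001]
force: [0.4, 1.0, 3.7]
opening: 0.0404
```

apply_moves:
  moves:
    - [[0,0,0],[0,0,0.03],1]
    - [[0,0,0],[0,0,0],1]

```text
clock: 33.3
position: [0.4606, -0.302, -0.0132]
tcp_rot: [-0.037, 0.999, -0.001, 0.001]
force: [-2.5, 1.6, 11.8]
opening: 0.04
```

Contact. Release and lift.

apply_moves:
  moves:
    - [[0,0,0],[0,0,-0.02],0.5]
    - [[0,0,0],[0,0,0],0.4]
    - [[0,0,0],[0,0,0],0.3]
    - [[0,0,0],[0,0,0],0]
    - [[0,0,0],[0,0,0],0]
    - [[0,0,0],[0,0,0],0]
    - [[0,0,0],[0,0,-0.2],0]
    - [[0,0,0],[0,0,-0.5],0]
    - [[0,0,0],[0,0,-0.6],0]
    - [[0,0,0],[0,0,-0.6],0]
    - [[0,0,0],[0,0,-0.6],0]
    - [[0,0,0],[0,0,-0.5],0]
    - [[0,0,0],[0,0,0],0]
    - [[0,0,0],[0,0,0],0]

```text
clock: 34.7
position: [0.46, -0.3017, 0.1061]
tcp_rot: [-0.037, 0.999, -0.0, 0.0]
force: [-0.7, 0.5, -0.6]
opening: 0.0855
```

```bash
python3 plan.py 637 -191.1 -24 94.4; python3 see.py s23 280 480 100 250; python3 see.py t23 450 540 270 360 top;  python3 - <<'E'
from h import *
W=world(np.load("pics/s23.npy"),"side");S=W[170:215,365:420];m=(S[...,2]>.040)&(S[...,2]<.052);q=S[m][:,:2]*1000;print('sr',m.sum(),cv2.minEnclosingCircle(q.astype(np.float32)),q.mean(0))
E
```

```text
clk 34.7 P [ 460.  -301.7  106.1] yaw 94.3 q7 2.08 F [-0.7  0.5 -0.6] open 85.5 tilt 0.04
turn z deg(tool) -0.1 rows-of-6: -0.020 shift units xyz [-4.624  2.416  3.251]
scale 4.0
scale 6.666666666666667
sr 181 ((460.1376037597656, -301.44281005859375), 23.0594539642334) [ 460.80377352 -298.80031368]
```

View pics/s23.png

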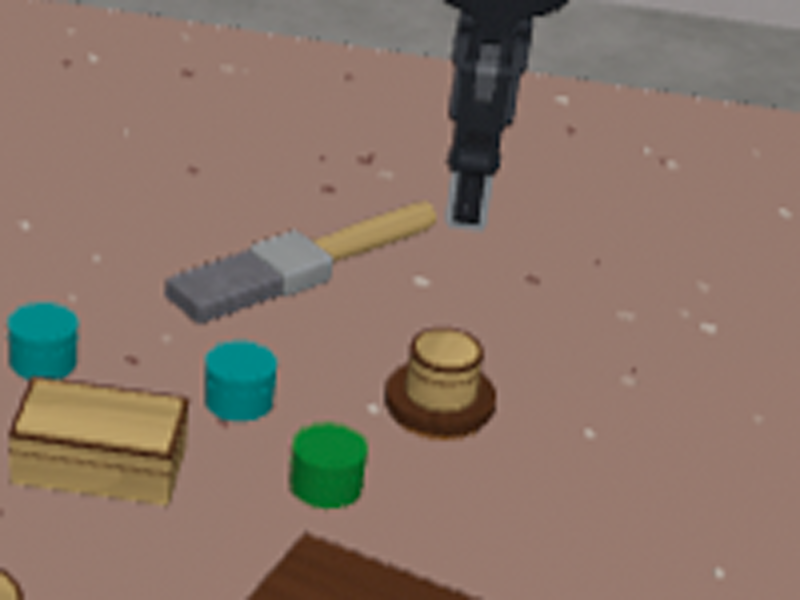

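The small round box stands centred on its stand. Last is the oblong box.

apply_moves:
  moves:
    - [[0,0,0],[-0.66,0.35,0],0]
    - [[0,0,0],[-0.66,0.35,0],0]
    - [[0,0,0],[-0.66,0.35,0],0]
    - [[0,0,0],[-0.66,0.35,0],0]
    - [[0,0,0],[-0.66,0.34,0],0]
    - [[0,0,0],[-0.66,0.34,0],0]
    - [[0,0,0],[-0.66,0.34,0],0]
    - [[0,0,0],[0,0,0.5],0]
    - [[0,0,0],[0,0,0.7],0]
    - [[0,0,0],[0,0,0.5],0]
    - [[0,0,0],[0,0,0.2],0]
    - [[0,0,0],[0,0,0],0]
    - [[0,0,0],[0,0,0],0]

```text
clock: 36.1
position: [0.6376, -0.1915, 0.0301]
tcp_rot: [-0.037, 0.999, -0.0, 0.0]
force: [-0.4, -0.1, 0.4]
opening: 0.0853
```

```bash
python3 plan.py 637 -191.1 -24 94.4; python3 see.py s24 220 420 120 270
```

```text
clk 36.1 P [ 637.6 -191.5   30.1] yaw 94.3 q7 1.81 F [-0.4 -0.1  0.4] open 85.3 tilt 0.04
turn z deg(tool) -0.1 rows-of-6: -0.021 shift units xyz [0.015 0.01  1.352]
scale 4.0
```

View pics/s24.png

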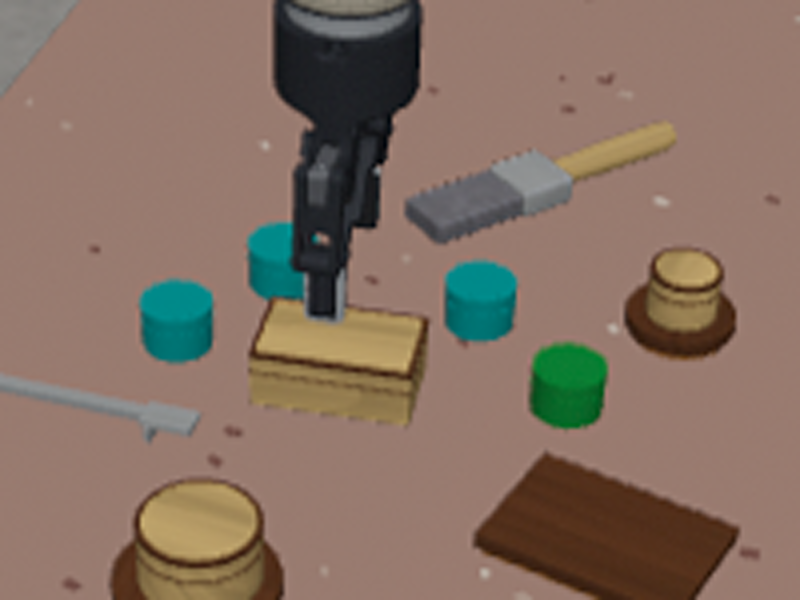

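apply_moves:
  moves:
    - [[0,0,0],[0.01,0.01,0.4],0]
    - [[0,0,0],[0,0,0.4],0]
    - [[0,0,0],[0,0,0.35],0]
    - [[0,0,0],[0,0,0.2],0]
    - [[0,0,0],[0,0,0],0]
    - [[0,0,0],[0,0,0],0]
    - [[0,0,0],[0,0,0],0.1]
    - [[0,0,0],[0,0,0],0.2]
    - [[0,0,0],[0,0,0],0.3]
    - [[0,0,0],[0,0,0],0.5]
    - [[0,0,0],[0,0,0],1]
    - [[0,0,0],[0,0,0],1]
    - [[0,0,0],[0,0,0],1]
    - [[0,0,0],[0,0,0],1]

```text
clock: 37.55
position: [0.6374, -0.1912, -0.0234]
tcp_rot: [-0.037, 0.999, -0.0, 0.001]
force: [-0.2, -0.5, 5.5]
opening: 0.0548
```

apply_moves:
  moves:
    - [[0,0,0],[0,0,-0.1],1]
    - [[0,0,0],[0,0,-0.3],1]
    - [[0,0,0],[0,0,-0.5],1]
    - [[0,0,0],[0,0,-0.5],1]
    - [[0,0,0],[0,0,-0.5],1]
    - [[0,0,0],[0,0,-0.3],1]
    - [[0,0,0],[0,0,0],1]
    - [[0,0,0],[0,0,0],1]

```text
clock: 38.35
position: [0.6361, -0.1908, 0.0632]
tcp_rot: [-0.037, 0.999, 0.0, -0.001]
force: [0.0, -0.1, -2.3]
opening: 0.0548
```

```bash
python3 plan.py 463.2 -96.9 10 74.8; python3 see.py s25 220 420 120 270
```

```text
clk 38.4 P [ 636.1 -190.8   63.2] yaw 94.3 q7 1.81 F [ 0.  -0.1 -2.3] open 54.8 tilt 0.07
turn z deg(tool) 19.5 rows-of-6: 3.247 shift units xyz [4.787 1.133 1.33 ]
scale 4.0
```

View pics/s25.png

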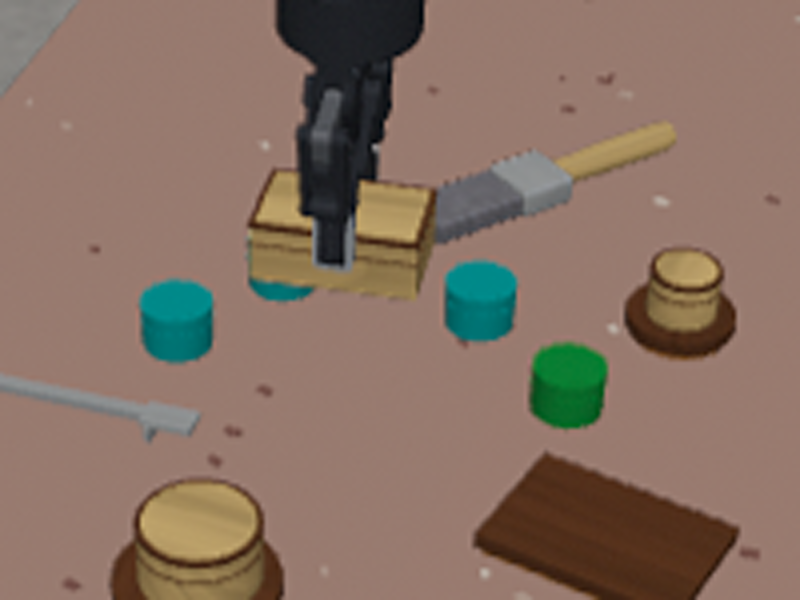

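apply_moves:
  moves:
    - [[0,0,0.54],[0,0,0],1]
    - [[0,0,0.54],[0,0,0],1]
    - [[0,0,0.54],[0,0,0],1]
    - [[0,0,0.54],[0,0,0],1]
    - [[0,0,0.54],[0,0,0],1]
    - [[0,0,0.54],[0,0,0],1]
    - [[0,0,0],[0.48,0.11,0],1]
    - [[0,0,0],[0.48,0.11,0],1]
    - [[0,0,0],[0.48,0.11,0],1]
    - [[0,0,0],[0.48,0.11,0],1]
    - [[0,0,0],[0.48,0.11,0],1]
    - [[0,0,0],[0.48,0.11,0],1]
    - [[0,0,0],[0.48,0.11,0],1]
    - [[0,0,0],[0.48,0.11,0],1]
    - [[0,0,0],[0.48,0.11,0],1]
    - [[0,0,0],[0.47,0.12,0],1]
    - [[0,0,0],[0,0,0.5],1]
    - [[0,0,0],[0,0,0.5],1]
    - [[0,0,0],[0,0,0.3],1]
    - [[0,0,0],[0,0,0],1]

```text
clock: 40.4
position: [0.4613, -0.0976, 0.0096]
tcp_rot: [0.132, 0.991, 0.0, -0.003]
force: [-0.1, -0.7, -1.1]
opening: 0.0548
```

```bash
python3 plan.py 463.2 -96.9 -7.4 74.8; python3 see.py s26 280 480 160 310
```

```text
clk 40.4 P [461.3 -97.6   9.6] yaw 74.9 q7 1.44 F [-0.1 -0.7 -1.1] open 54.8 tilt 0.32
turn z deg(tool) 0.1 rows-of-6: 0.009 shift units xyz [-0.041  0.029  0.426]
scale 4.0
```

View pics/s26.png

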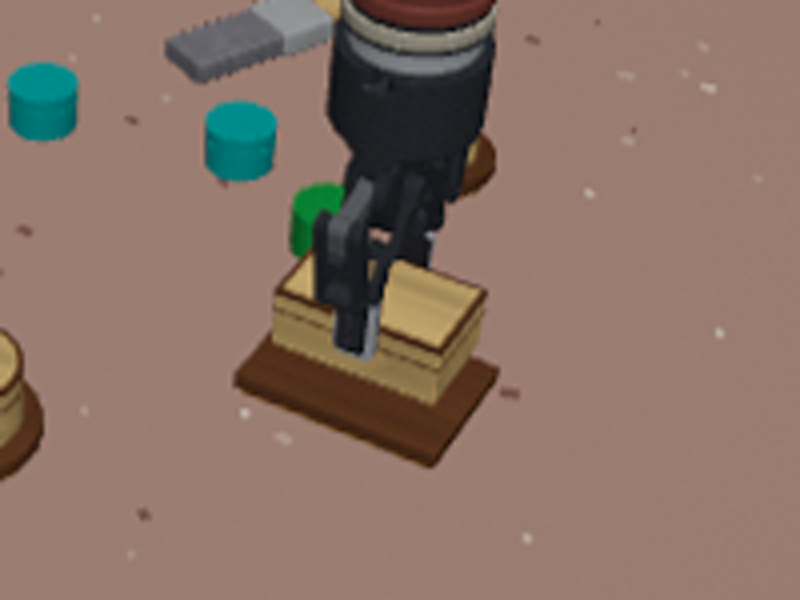

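apply_moves:
  moves:
    - [[0,0,0],[-0.01,0.01,0.15],1]
    - [[0,0,0],[0,0,0.12],1]
    - [[0,0,0],[0,0,0.08],1]
    - [[0,0,0],[0,0,0.05],1]
    - [[0,0,0],[0,0,0.02],1]
    - [[0,0,0],[0,0,0],1]

```text
clock: 41.05
position: [0.4639, -0.0977, -0.0051]
tcp_rot: [0.132, 0.991, -0.0, 0.0]
force: [-0.2, 0.1, -1.4]
opening: 0.0547
```

apply_moves:
  moves:
    - [[0,0,0],[0,0,0.02],1]
    - [[0,0,0],[0,0,0],1]

```text
clock: 41.25
position: [0.464, -0.0977, -0.0058]
tcp_rot: [0.132, 0.991, -0.0, 0.0]
force: [0.5, -0.2, -1.1]
opening: 0.0541
```

apply_moves:
  moves:
    - [[0,0,0],[0,0,0.03],1]
    - [[0,0,0],[0,0,0],1]

```text
clock: 41.45
position: [0.4638, -0.0977, -0.0072]
tcp_rot: [0.132, 0.991, -0.0, -0.0]
force: [0.5, 0.4, -1.6]
opening: 0.0549
```

apply_moves:
  moves:
    - [[0,0,0],[0,0,0.03],1]
    - [[0,0,0],[0,0,0],1]

```text
clock: 41.65
position: [0.464, -0.0977, -0.0075]
tcp_rot: [0.132, 0.991, -0.0, 0.0]
force: [-0.3, 0.1, 6.1]
opening: 0.0548
```

Contact. Release, lift clear and check.

apply_moves:
  moves:
    - [[0,0,0],[0,0,0],0.3]
    - [[0,0,0],[0,0,0],0.2]
    - [[0,0,0],[0,0,0],0]
    - [[0,0,0],[0,0,0],0]
    - [[0,0,0],[0,0,0],0]
    - [[0,0,0],[0,0,-0.2],0]
    - [[0,0,0],[0,0,-0.5],0]
    - [[0,0,0],[0,0,-0.6],0]
    - [[0,0,0],[0,0,-0.6],0]
    - [[0,0,0],[0,0,-0.6],0]
    - [[0,0,0],[0,0,-0.6],0]
    - [[0,0,0],[0,0,-0.6],0]
    - [[0,0,0],[0,0,0],0]
    - [[0,0,0],[0,0,0],0]

```text
clock: 43.05
position: [0.4638, -0.0977, 0.1402]
tcp_rot: [0.132, 0.991, -0.0, 0.001]
force: [-0.6, -1.2, -0.7]
opening: 0.0852
```

```bash
python3 plan.py 475 119 150 74.8; python3 see.py s27 280 480 160 310
```

```text
clk 43.0 P [463.8 -97.7 140.2] yaw 74.8 q7 1.45 F [-0.6 -1.2 -0.7] open 85.2 tilt 0.06
turn z deg(tool) 0.0 rows-of-6: 0.006 shift units xyz [ 1.151  5.302 -0.244]
scale 4.0
```

View pics/s27.png

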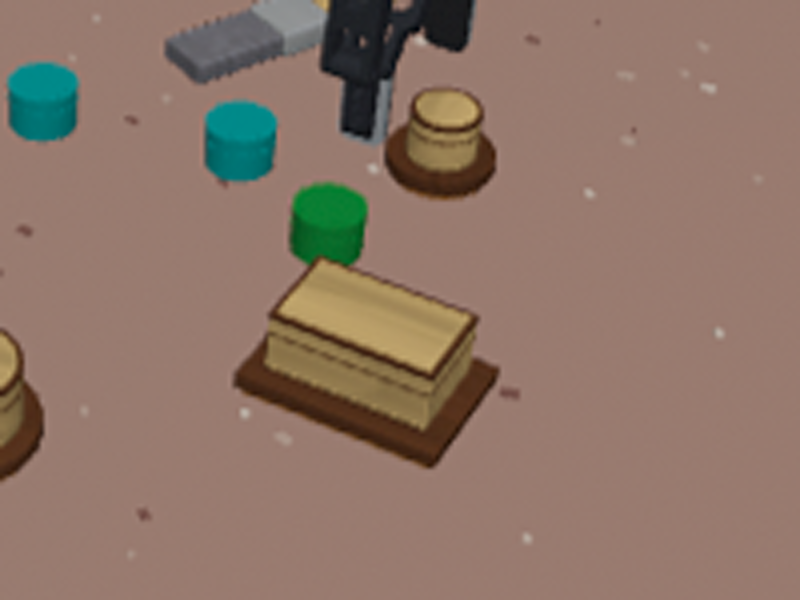

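The oblong box looks right. I'll move the arm aside for a full final check from above.

```bash
python3 plan.py 400 400 170 74.8
```

```text
clk 43.1 P [463.2 -97.6 139.5] yaw 74.8 q7 1.45 F [-0.5 -0.7  0.4] open 85.0 tilt 0.06
turn z deg(tool) 0.0 rows-of-6: 0.008 shift units xyz [ 4.786 11.591 -0.764]
```

apply_moves:
  moves:
    - [[0,0,0],[0.27,0.64,-0.04],0]
    - [[0,0,0],[0.27,0.64,-0.04],0]
    - [[0,0,0],[0.27,0.64,-0.04],0]
    - [[0,0,0],[0.27,0.64,-0.04],0]
    - [[0,0,0],[0.27,0.64,-0.04],0]
    - [[0,0,0],[0.27,0.64,-0.04],0]
    - [[0,0,0],[0.27,0.64,-0.04],0]
    - [[0,0,0],[0.27,0.64,-0.04],0]
    - [[0,0,0],[0.27,0.64,-0.04],0]
    - [[0,0,0],[0.27,0.64,-0.04],0]
    - [[0,0,0],[0.27,0.64,-0.04],0]
    - [[0,0,0],[0.27,0.64,-0.04],0]
    - [[0,0,0],[0.27,0.64,-0.04],0]
    - [[0,0,0],[0.27,0.64,-0.04],0]
    - [[0,0,0],[0.27,0.64,-0.04],0]
    - [[0,0,0],[0.27,0.64,-0.04],0]
    - [[0,0,0],[0.27,0.64,-0.04],0]
    - [[0,0,0],[0.27,0.64,-0.04],0]
    - [[0,0,0],[0,0,0],0]
    - [[0,0,0],[0,0,0],0]

```text
clock: 45.1
position: [0.3958, 0.3974, 0.1669]
tcp_rot: [0.131, 0.991, -0.002, -0.001]
force: [-0.3, 0.3, -0.2]
opening: 0.0854
```

```bash
python3 see.py t28 0 640 0 480 top; cat > chk.py <<'E'
from h import *
W=world(np.load("pics/t28.npy"),"top")
for k,(x,y,zt,a,kind) in {'slim':(481.4,289.8,.042,12.9,'r'),'square':(652.5,200.3,.046,10.5,'r'),'round':(654.6,-1.1,.052,0,'c'),'small':(459.5,-301.5,.046,0,'c'),'oblong':(463.2,-96.9,.052,-15.2,'r')}.items():
    m=(abs(W[...,2]-zt)<.005)&(np.hypot(W[...,0]*1000-x,W[...,1]*1000-y)<70)
    q=(W[m][:,:2]*1000).astype(np.float32)
    r=cv2.minAreaRect(q) if kind=='r' else cv2.minEnclosingCircle(q)
    print(k,m.sum(),np.round(np.array(r[0])-[x,y],1),r[1:], 'stand ang',a,'top z',np.median(W[m][:,2]).round(4))
a=cv2.imread("pics/top0.png").astype(int);b=cv2.imread("pics/t28_full.png").astype(int)
D=np.abs(a-b).max(2)
for n,(u0,u1,v0,v1) in {'cup':(55,105,210,255),'raw':(200,255,40,183),'chisel':(383,403,65,185),'brush':(510,615,210,300)}.items(): print(n,(D[v0:v1,u0:u1]>40).sum())
E
python3 chk.py
```

```text
scale 1.25
slim 283 [-0.1  0.4] ((38.47272491455078, 21.66380500793457), 13.084705352783203) stand ang 12.9 top z 0.0414
square 574 [-0.6 -0.1] ((44.10602951049805, 43.312313079833984), 10.932883262634277) stand ang 10.5 top z 0.0452
round 1016 [-0.3  0.1] (32.5583610534668,) stand ang 0 top z 0.0515
small 493 [ 0.3 -0. ] (21.63913345336914,) stand ang 0 top z 0.0458
oblong 1804 [ 1.  -0.9] ((56.900306701660156, 92.68022918701172), 74.59906768798828) stand ang -15.2 top z 0.0517
cup 0
raw 0
chisel 0
brush 0
```

View pics/t28.png

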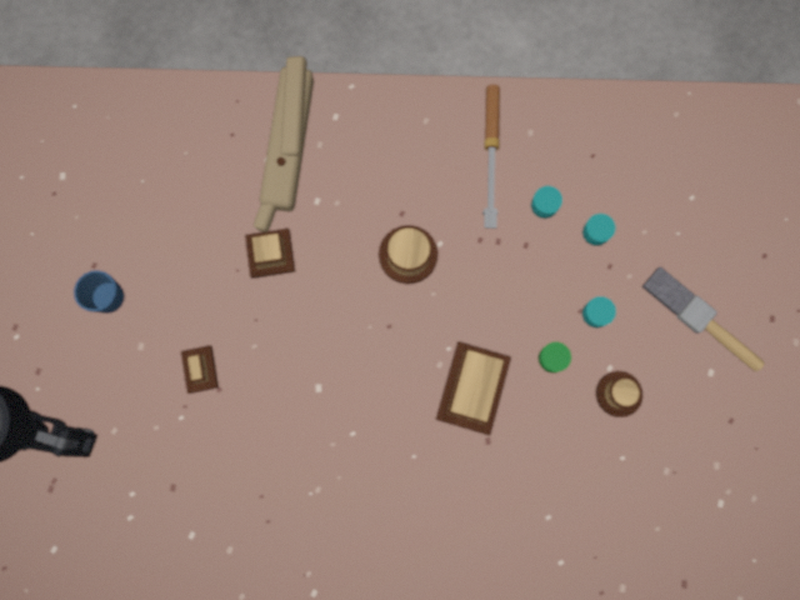

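All five boxes are within about 1.5 mm and 1° of their stands, nothing else has moved, and the arm is clear. Handing in.

```bash
python3 -c "
from workcell import bot
print(bot.sign_off())"
```

```text
the job is handed in; nothing more can be done
None
```

I took both stacks apart, set all five boxes on their matching stands, and handed the job in at about 45 s of the 128 s allowed; no verdict is reported.

**Last check (top camera):**

| Box | Offset from stand centre | Angle to stand | Top height, measured / expected |
|---|---|---|---|
| Slim | 0.4 mm | 0.2° | 41.4 / 42 mm |
| Square | 0.6 mm | 0.4° | 45.2 / 46 mm |
| Large round | 0.3 mm | – | 51.5 / 52 mm |
| Small round | 0.3 mm | – | 45.8 / 46 mm |
| Large oblong | 1.3 mm | 0.2° | 51.7 / 52 mm |

- **Other objects:** the cup, brush, chisel and raw wood show no change from the first picture. The green and turquoise pieces also look untouched, and the gripper is open and clear.
- **First grasp missed:** the fingers closed above the slim box without touching it. Both depth views showed the shut fingertips about 35–40 mm farther back than the reported TCP. I allowed for that and lowered each box in small steps until the force reading showed contact.
- **Readings that disagreed:** after each placing, single readings of the stand's edge from the side camera were up to about 4 mm off the top camera's. The square stand's side reading was also spoiled by the raw wood. I relied on the top camera's positions.

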